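# Close the lidded tins on the roller feeder

## Task

Click the feeder's collar to 4, stand every loose square tin on the infeed side of the bed against the fence, then feed them all under the roller head with the push stick, keeping them pressed against the fence, until each stands on the outfeed wholly past the head and still flush with the fence; the gripper must never touch a tin under or beyond the head, and no tin may be lifted over the head or the outfeed. When all are through, lay the push stick back lengthwise along the middle of its rubber mat, either way round, and click the collar back to 0. Leave everything else on the bench where it is.

Things in the scene. Friction and masses are not known exactly. Their poses are not given: they have to be found in the camera images.
- feeder: Tin feeder fixed to the bench. Origin on the bench top below the middle of its feed line; own y = feed direction (infeed -y, outfeed +y), x points across the bed to the fence (away from the robot), z up. Flat aluminium bed, top 12 mm above the bench, x -40 to +45, y -360 to +360 mm. A low end stop (26 mm above the bench) closes the outfeed at y = +350 mm.
- bed (a point): Point on the bed's top at feeder x = 0, y = 0, axes as the feeder's. The straight fence rail runs along the bed's whole far edge: inner face at x = +27 mm, 12 mm thick, its top 16 mm above the bed. A tin flush against it has its centre at x = 0.
- head (a point): Point on the bed below the middle of the grey roller head (feeder x = 0, y = +130 mm). The head bridges the bed over feeder y = +100 to +160, x -30 to +95 mm; underside 78 mm, top 128 mm above the bench; open on the robot's side, carried by a pillar behind the fence (x +45 to +95 mm, same y).
- collar (a joint): Black ribbed collar on the head, value 0 to 2.09 rad, grows CLOCKWISE seen from above. Spring clicks (up to 0.1 N m) every 0.349 rad are the numbers 0 to 6 (4 is 1.396); let go, it settles on the nearest. On the white plate the long mark is 0 (on the feeder's -x side), the short ones clockwise from it 1 to 6; the white line on the collar points. Starts at 0, 1 or 2.
- collar_grip (a point): Centre of the collar, half-way up it, on its turning axis (feeder x = +30, y = +130 mm, 154 mm above the bench). The collar is 52 mm in diameter and 42 mm high, from 133 to 175 mm above the bench, on a white disc of 84 mm diameter that lies on the head.
- stick_grip (a point): Loose wooden push stick with a steel shoe (200 g), lying flat; this point is in the middle of its darker upright handle, 36 mm above the stick's underside. Own y axis runs along the stick to its pushing tip, z up. Handle: 24 mm wide (x), 80 mm long (y), its top 56 mm above the underside, it balances 20 mm ahead of here.
- stick_tip (a point): Middle of the push stick's flat front face, 170 mm ahead (own y) of the handle's middle and 10 mm above the underside. The tip is a crossbar 44 mm wide, 20 mm high and 12 mm thick.
- stick_mid (a point): Middle of the push stick's length on its underside; the blade is 40 mm wide, 14 mm thick, 230 mm long (own y = +55 mm from the handle's middle).
- mat_mid (a point): Centre of the top of the black rubber rest mat of the push stick, fixed, 70 mm wide (own x), 270 mm long (own y), 4 mm thick. The stick starts on it, lengthwise, its middle over this point and its tip towards own +y.
- tin1_c (a point): Centre (half-way up) of a loose square lidded aluminium tin, 54 x 54 mm and 52 mm high, about 160 g, upright on the bench at the start, own x and y square to its sides. Two or three of these identical tins are present; an absent one reads None.
- tin2_c (a point): Centre (half-way up) of a loose square lidded aluminium tin, 54 x 54 mm and 52 mm high, about 160 g, upright on the bench at the start, own x and y square to its sides. Two or three of these identical tins are present; an absent one reads None.
- tin3_c (a point): Centre (half-way up) of a loose square lidded aluminium tin, 54 x 54 mm and 52 mm high, about 160 g, upright on the bench at the start, own x and y square to its sides. Two or three of these identical tins are present; an absent one reads None.
- sauce1: Bystander (squeeze bottle), to be left where it is; origin at its underside
- sauce2: Bystander (squeeze bottle), to be left where it is; origin at its underside
- jar: Bystander (jar), to be left where it is; origin at its underside
- tub: Bystander (tub), to be left where it is; origin at its underside
- can: Bystander (can), to be left where it is; origin at its underside
- shaker: Bystander (shaker), to be left where it is; origin at its underside
Not all that is in view belongs to the job. Of the things that look like the part that bears stick_grip, the largest one is meant.

How it is judged:
By the outcome, as a careful person would: the job done as asked, in the order asked, and still so for the second after the job is handed in, with the robot touching nothing.
Of tin1, tin2, tin3 only 2 to 3 are there at a start; the rules pass over those that are not, and their reading is None.
At some moment in a run one of stick may be knocked a few centimetres aside while the robot is not near it.
Once in a run the grip may slacken for a moment while it holds something.
It also fails if it takes over 208 s, if anything falls off the work surface, if the arm or the gripper's body presses on something with over 40 N, if the wrist force passes 120 N, or if a joint passes its speed limit or range.

## Robot

A 6-joint arm with a two-finger parallel gripper is mounted at the origin on the work surface. World frame = base frame: x ahead of the robot, y to its left, z up, the work surface at z = 0. Lengths are in m, angles in rad, forces in N, time in s.
With the tool pointing down it reaches from about 0.375 to 0.825 m from the base axis. Payload 5.5 kg.
Tool frame: the origin (TCP) lies midway between the tips of the shut fingers; the grasp point (between the pads) lies behind it (robot.hold_point_z is the z of the grasp point in the tool frame, in m); z points along the fingers, y is the line along which they close (so a half turn about z gives the same grasp; the last joint's range is limited). The gripper opens to 85 mm and grips with 20 to 120 N. Pads are 22 mm wide; open, the fingers measure 114 mm over their backs; the gripper's body (76 mm by 85 mm) begins 54 mm behind the grasp point. The pads swing forward as they close: fully open they stand 13 mm farther back than shut.
Start: joints at [0, 0.314, -0.047, 1.21, 0, 1.571], TCP at [0.6, -0, 0.231] pointing down, gripper open.
Joint ranges: [-2.67, 2.67], [-0.69, 1.73], [-1.03, 1.25], [-2.08, 2.16], [-1.42, 1.45], [-3.14, 3.14]. Speed limits (rad/s): [2.39, 2.39, 3.01, 3.14, 3.14, 3.14].

## Interface

Orientations are given as a unit quaternion [w, x, y, z].
In Python, from cell import robot gives the robot as it stands.
- The arm moves only by the tool step_arm, never from a script. Its argument "moves" is a list of rows, each an object of numbers: "jaw": the closure in counts, from 0 (fully open) to 255 (shut); "dx", "dy", "dz": the shift along the world's x, y, z in mm; "roll": the turn about the world's z in rad. In form: [{"jaw": .., "dx": .., "dy": .., "dz": .., "roll": ..}, ...]. A call has 1 to 12 rows; each row is the pose to reach, as a shift and turn from the pose commanded when the call began; what a row does not reach only later rows make up. A row lasts 1/12 s, in which the tool goes at most 41.7 mm and 7.16 degrees, less where a joint would pass 70% of its speed; a pose out of reach is approached as far as the arm can. A call with a gripper value outside its range is refused whole. The fingers move at their own pace and stop on an object; "squeeze" is the grip in N (left out, the last holds). Time passes only in rows, so rows that repeat a pose let the fingers close. It gives the time, the measured TCP pose, the force, the opening and the grip force at its end, in the units of the state.
- robot.get_state(): the state, without advancing time (a new reading comes with each control period).
- robot.read_camera(name): name is "scene" or "side" or "wrist"; returns a dict with "image" (420x560x3 uint8, red, green, blue), "depth" (420x560 float32, m along the optical axis (not along the pixel's ray), 0 where there is no reading), "mtx" (3x3 intrinsics, pixels), "R" (3x3) and "t" (3): a world point X has camera coordinates R X + t. Camera axes: x right, y down, z forward; pixel columns grow to the right and rows downward; lengths in m; the calibration is good to about 2 mm. The wrist camera is an equidistant fisheye: a pixel r from the principal point sees the ray r / f radians off the axis. A picture is of the moment at which its call begins.
- robot.close_job(): hands the job in; it is judged then, once.
The state is a dict: "t": time; "joint_positions": joint angles; "dq": joint speeds; "joint_torque": joint torques, N m; "ee_pos": TCP position; "orientation": TCP orientation; "contact_force": force on the tool from outside, world axes, zero at the start; "ft_torque": the same for the moment, N m; "grip_width": finger opening in m; "grasp_force": force on a finger pad.
Only numpy, scipy, OpenCV 4.12 (cv2) and the standard library are available. Lean on these libraries where they do the work, as an engineer would, in place of code of your own. Each camera call takes 0.05 s, during which the arm holds its last target. There are 200 camera calls.

## Working session

There is one attempt and no reset: what is moved stays moved. The work goes in short steps, Python scripts to look and compute and a tool call to move; the robot and the scene stay as the last step left them, time stands still between calls to the robot, and variables do not carry over. Pictures are saved under pics/ and viewed, at most 14 in all, crops included, and the job is handed in when it is done.

Besides the shell and the picture viewer there is one more tool, called after "Call:" by a JSON object that holds its "method" and its "body", one argument or row to a line. step_arm: Moves the arm, as the interface text tells. Its arguments: {"type":"object","properties":{"moves":{"type":"array","items":{"type":"object","properties":{"jaw":{"type":"number"},"dx":{"type":"number"},"dy":{"type":"number"},"dz":{"type":"number"},"roll":{"type":"number"}}}},"squeeze":{"type":"number"}},"required":["moves"]}

```bash
mkdir -p pics; ls
cat > h.py <<'E'
import numpy as np, cv2
from cell import robot
def cam(n):
    return robot.read_camera(n)
def save(c,f,crop=None,s=1):
    im=c["image"][:,:,::-1]
    if crop: x0,y0,x1,y1=crop; im=im[y0:y1,x0:x1]
    im=cv2.resize(im,None,fx=s,fy=s,interpolation=cv2.INTER_CUBIC); cv2.imwrite("pics/"+f,im)
def cloud(c):
    d=c["depth"]; v,u=np.mgrid[0:d.shape[0],0:d.shape[1]]; K=c["mtx"]
    p=np.stack([(u-K[0,2])/K[0,0]*d,(v-K[1,2])/K[1,1]*d,d],-1)
    w=(p-c["t"])@c["R"]; w[d==0]=np.nan; return w
def onplane(c,u,v,z):
    K=c["mtx"]; r=np.array([(u-K[0,2])/K[0,0],(v-K[1,2])/K[1,1],1])@c["R"]; o=-c["R"].T@c["t"]
    return o+r*(z-o[2])/r[2]
E
python3 - <<'E'
from h import *
for n in("scene","side"):
    c=cam(n); save(c,n+"0.png",None,1.4); np.savez(n+"0.npz",**{k:c[k] for k in c}); print(n,-c["R"].T@c["t"],c["R"][2])
s=robot.get_state();print(s["ee_pos"],s["orientation"],s["grip_width"],s["t"],robot.hold_point_z)
E
```

```text
pics
scene [1.36044041 0.44639935 1.32358661] [-0.55051265 -0.30187179 -0.77833749]
side [0.32374474 1.12746454 0.86810016] [ 0.13624878 -0.81696142 -0.56036623]
[5.99486537e-01 1.21964987e-05 2.30523512e-01] [-5.35122096e-04  7.07092010e-01  7.07121144e-01 -5.39101867e-04] 0.08551414527393304 0.1 -0.0187
```

View pics/scene0.png

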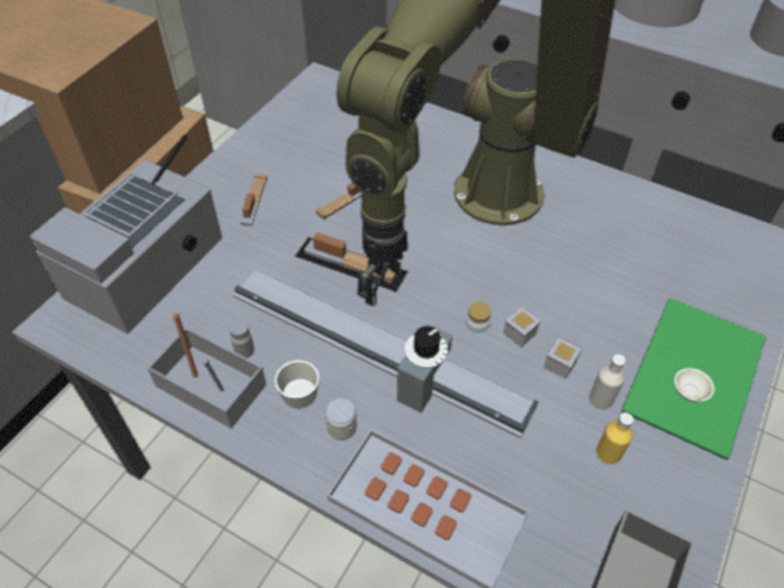

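View pics/side0.png

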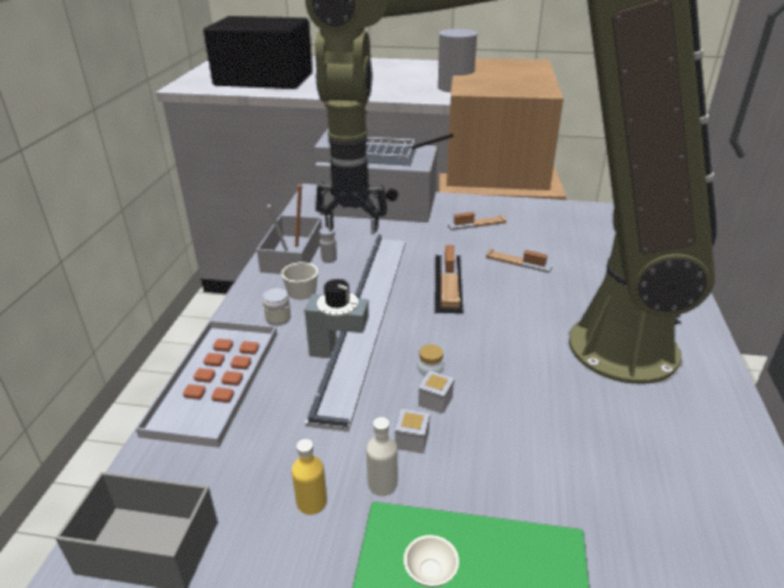

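The scene shows the mat stick at (350,260), two look-alike small sticks at (255,200) and (340,200), and tins at (521,326) and (563,357). The collar is at (427,342). The mat stick is the largest and lies on the black mat. I'll build a top-down ortho view and height map to measure poses and check for a third tin.

```bash
cat > td.py <<'E'
from h import *
# top-down maps 1mm/px: cols = world y from +0.55 (left) to -0.55 ; rows = x from 0.95 (top) to 0.2
def topdown(cs,x0=0.2,x1=0.95,y0=-.55,y1=.55):
    H=np.full((int((x1-x0)*1000),int((y1-y0)*1000)),-1.0); I=np.zeros(H.shape+(3,),np.uint8)
    for c in cs:
        w=cloud(c).reshape(-1,3); im=c["image"].reshape(-1,3)
        ok=np.isfinite(w[:,0])&(w[:,2]<0.2); w=w[ok]; im=im[ok]
        r=((x1-w[:,0])*1000).astype(int); q=((y1-w[:,1])*1000).astype(int)
        for dr in(0,1):
            for dq in(0,1):
                k=(r+dr>=0)&(r+dr<H.shape[0])&(q+dq>=0)&(q+dq<H.shape[1])
                o=np.argsort(w[k,2]); rr=r[k][o]+dr; qq=q[k][o]+dq; zz=w[k,2][o]
                b=zz>H[rr,qq]; H[rr[b],qq[b]]=zz[b]; I[rr[b],qq[b]]=im[k][o][b]
    return H,I
E
python3 - <<'E'
from td import *
cs=[dict(np.load(n+"0.npz")) for n in("scene","side")]
H,I=topdown(cs)
a=cv2.resize(I[:,:,::-1],None,fx=.7,fy=.7,interpolation=cv2.INTER_AREA)
cv2.imwrite("pics/td0.png",a)
w=cloud(cs[0]).reshape(-1,3); w=w[np.isfinite(w[:,0])]
b=(w[:,0]>.3)&(w[:,0]<.9)&(abs(w[:,1])<.5)
h,e=np.histogram(w[b,2],bins=np.arange(-.01,.2,.002)); print([(round(x*1000),n) for x,n in zip(e,h) if n>30])
E
```

```text
[(-10, np.int64(194)), (-8, np.int64(933)), (-6, np.int64(3043)), (-4, np.int64(6621)), (-2, np.int64(9546)), (0, np.int64(9102)), (2, np.int64(6142)), (4, np.int64(3089)), (6, np.int64(1592)), (8, np.int64(1182)), (10, np.int64(1259)), (12, np.int64(1173)), (14, np.int64(904)), (16, np.int64(757)), (18, np.int64(709)), (20, np.int64(699)), (22, np.int64(608)), (24, np.int64(505)), (26, np.int64(425)), (28, np.int64(337)), (30, np.int64(225)), (32, np.int64(182)), (34, np.int64(125)), (36, np.int64(141)), (38, np.int64(136)), (40, np.int64(136)), (42, np.int64(151)), (44, np.int64(173)), (46, np.int64(216)), (48, np.int64(293)), (50, np.int64(321)), (52, np.int64(249)), (54, np.int64(207)), (56, np.int64(198)), (58, np.int64(190)), (60, np.int64(143)), (62, np.int64(128)), (64, np.int64(120)), (66, np.int64(171)), (68, np.int64(241)), (70, np.int64(178)), (72, np.int64(89)), (74, np.int64(58)), (78, np.int64(32)), (80, np.int64(33)), (82, np.int64(35)), (84, np.int64(38)), (86, np.int64(66)), (88, np.int64(68)), (90, np.int64(62)), (92, np.int64(71)), (94, np.int64(48)), (96, np.int64(36)), (98, np.int64(51)), (100, np.int64(39)), (102, np.int64(34)), (104, np.int64(39)), (106, np.int64(40)), (108, np.int64(37)), (110, np.int64(31)), (122, np.int64(41)), (124, np.int64(67)), (126, np.int64(117)), (128, np.int64(125)), (130, np.int64(108)), (132, np.int64(119)), (134, np.int64(40)), (138, np.int64(38)), (148, np.int64(31)), (170, np.int64(44)), (172, np.int64(74)), (174, np.int64(67)), (176, np.int64(49))]
```

View pics/td0.png

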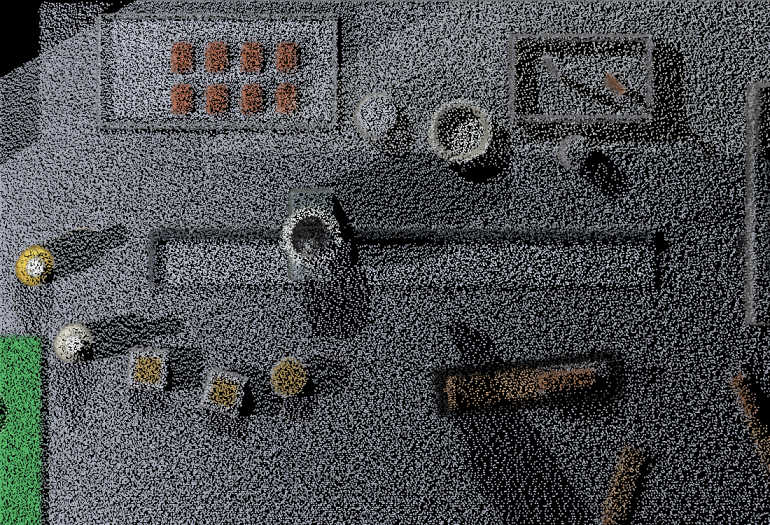

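```bash
cat >> h.py <<'E'
def rect(c,z,x0,x1,y0,y1,s):
    """ortho image at plane z: cols y from y1 down to y0, rows x from x1 down to x0, s px/mm"""
    H,W=int((x1-x0)*1000*s),int((y1-y0)*1000*s)
    r,q=np.mgrid[0:H,0:W]; P=np.stack([x1-(r+.5)/s/1000,y1-(q+.5)/s/1000,np.full(r.shape,z)],-1)
    p=P@c["R"].T+c["t"]; K=c["mtx"]
    im=cv2.remap(c["image"][:,:,::-1],(K[0,0]*p[...,0]/p[...,2]+K[0,2]).astype(np.float32),(K[1,1]*p[...,1]/p[...,2]+K[1,2]).astype(np.float32),cv2.INTER_CUBIC)
    for k in range(int(np.ceil(x0*50)),int(x1*50)+1):
        y=int((x1-k/50)*1000*s); cv2.line(im,(0,y),(6,y),(0,0,255),1)
    for k in range(int(np.ceil(y0*50)),int(y1*50)+1):
        x=int((y1-k/50)*1000*s); cv2.line(im,(x,0),(x,6),(0,0,255),1)
    return im
E
python3 - <<'E'
from h import *
cs=[dict(np.load(n+"0.npz")) for n in("scene","side")]
A=[rect(c,.028,.52,.66,-.42,.36,1) for c in cs]+[rect(c,.012,.52,.66,-.42,.36,1) for c in cs]
cv2.imwrite("pics/fence.png",np.vstack(A))
B=[np.hstack([rect(c,.052,.34,.48,.20,.40,2) for c in cs]),np.hstack([rect(c,.060,.36,.46,-.34,-.14+.0,2) for c in cs])]
cv2.imwrite("pics/tins.png",np.vstack(B))
# point clouds
w=np.vstack([cloud(c).reshape(-1,3) for c in cs]); w=w[np.isfinite(w[:,0])]
for nm,x,y,z,t in(("tA",.425,.34,.052,.008),("tB",.39,.235,.052,.008)):
    k=(abs(w[:,0]-x)<.05)&(abs(w[:,1]-y)<.05)&(abs(w[:,2]-z)<t); p=w[k]
    r=cv2.minAreaRect((p[:,:2]*1000).astype(np.float32)); print(nm,k.sum(),p.mean(0),r)
k=(abs(w[:,0]-.4)<.06)&(w[:,1]<0)&(w[:,1]>-.35)
for lo,hi in((.048,.068),(.012,.03)):
    p=w[k&(w[:,2]>lo)&(w[:,2]<hi)]; print(len(p),p.mean(0),cv2.minAreaRect((p[:,:2]*1000).astype(np.float32)))
E
```

```text
tA 679 [0.42308957 0.34130942 0.05117767] ((423.5484313964844, 339.4822082519531), (58.432987213134766, 60.0933723449707), 86.83866119384766)
tB 589 [0.39126856 0.23284297 0.05119827] ((391.83477783203125, 230.34365844726562), (59.117462158203125, 61.82398223876953), 74.33416748046875)
256 [ 0.40846583 -0.25596073  0.05770046] ((409.8037414550781, -258.0924072265625), (32.492210388183594, 84.78533935546875), 4.643815040588379)
709 [ 0.40384361 -0.19406694  0.01847423] ((407.0849304199219, -203.5635528564453), (57.94017028808594, 240.81724548339844), 6.622257709503174)
```

View pics/fence.png

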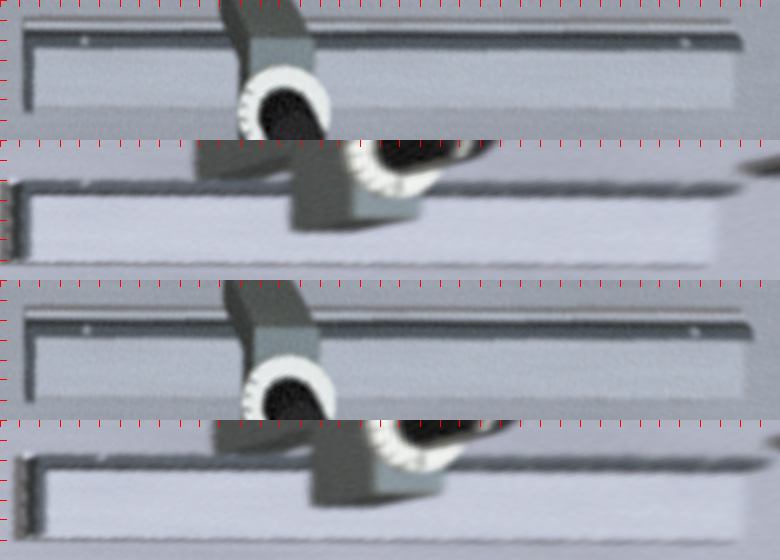

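View pics/tins.png

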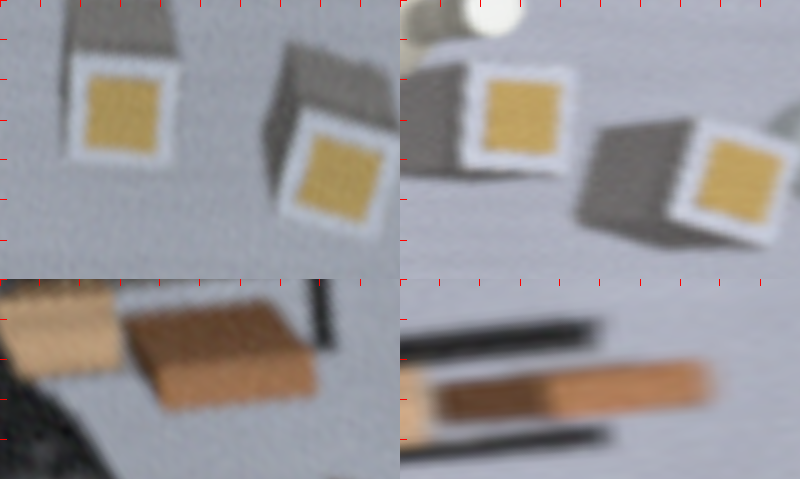

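Run:
```python
from h import *
cs=[dict(np.load(n+"0.npz")) for n in("scene","side")]
def edge(c,z,xg,ys,sgn):
    """x of strongest row gradient near xg at each y"""
    out=[]
    for y in ys:
        im=cv2.cvtColor(rect(c,z,xg-.010,xg+.010,y-.01,y+.01,4),cv2.COLOR_BGR2GRAY)[:,10:].astype(float).mean(1)
        g=np.gradient(cv2.GaussianBlur(im[:,None],(1,9),0)[:,0])*sgn; out.append(xg+.010-(np.argmax(g[4:-4])+4.5)/4000)
    return np.array(out)
ysl=np.array([.29,.26,.23,.2,.17]); ysr=np.arange(-.35,-.02,.03); ys=np.r_[ysl,ysr]
for nm,c,z,xg,s in(("sc fence top inner",cs[0],.028,.61,1),("si fence bottom inner",cs[1],.012,.61,1),("si near",cs[1],.012,.5415,-1),("sc near",cs[0],.012,.5415,-1)):
    e=edge(c,z,xg,ys,s); p=np.polyfit(ys,e,1); r=e-np.polyval(p,ys); k=abs(r)<.002; p=np.polyfit(ys[k],e[k],1); print(nm,p,k.sum(),np.std(r[k]), np.polyval(p,[-.03])) if k.sum()>3 else print(nm,e)
sc=cs[0]["image"][:,:,::-1]; si=cs[1]["image"][:,:,::-1]
f=lambda im,x0,y0,x1,y1:cv2.resize(im[y0:y1,x0:x1],(400,300),interpolation=cv2.INTER_CUBIC)
col=np.hstack([f(sc,270,220,340,272),f(si,205,190,275,242)])
st=np.hstack([f(sc,160,110,300,215),f(si,290,140,400,222)])
cv2.imwrite("pics/crop1.png",np.vstack([col,st]))
# collar top, head top from clouds
w=np.vstack([cloud(c).reshape(-1,3) for c in cs]); w=w[np.isfinite(w[:,0])]
k=(abs(w[:,0]-.61)<.06)&(abs(w[:,1]-.105)<.06)
p=w[k&(abs(w[:,2]-.173)<.012)]; print("collar",len(p),p.mean(0),cv2.minEnclosingCircle((p[:,:2]*1000).astype(np.float32)))
for c in cs: 
    p=c["R"]@np.array([.6125,.104,.175])+c["t"]; q=c["mtx"]@p; print(q[:2]/q[2])
```

```text
sc fence top inner [0.00393234 0.61028931] 16 0.00037382907124974054 [0.61017134]
si fence bottom inner [0.00453576 0.60849449] 14 0.00030092501346858986 [0.60835842]
si near [0.00253667 0.54141647] 16 0.0004213231523144575 [0.54134037]
sc near [0.00379996 0.54318687] 16 0.0003491278194199529 [0.54307287]
collar 492 [0.6136208  0.10895974 0.1726162 ] ((612.9498291015625, 107.5538558959961), 29.65456199645996)
[304.25576121 239.3535179 ]
[239.51233484 202.61698469]
```

View pics/crop1.png

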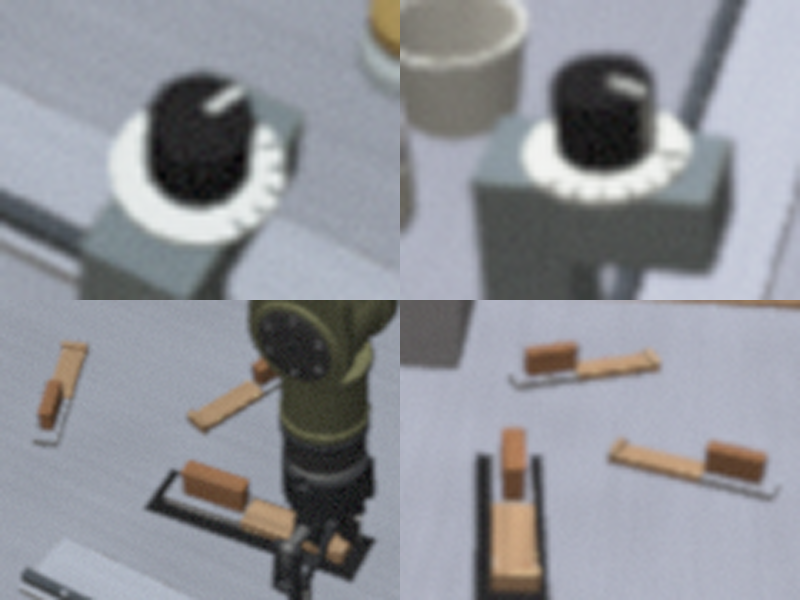

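Run:
```python
from h import *
cs=[dict(np.load(n+"0.npz")) for n in("scene","side")]
for c,a,b in((cs[0],(306.4,239.3),(312.5,235.8)),(cs[1],(241.8,203.7),(247.9,206.1))):
    A=onplane(c,*a,.175);B=onplane(c,*b,.175);d=B-A; print(A,B,np.degrees(np.arctan2(d[1],-d[0])))
```

```text
[0.60943882 0.10893907 0.175     ] [0.59081799 0.11783555 0.175     ] 25.537093149393954
[0.60471651 0.1085119  0.175     ] [0.58479029 0.117954   0.175     ] 25.354074811188955
```

The line on the collar points about 20–25° clockwise from −x, so it starts at 1 and needs +60° clockwise to reach 4. Of the three push sticks (crop: mat at (245,510), others at (60,395) and (240,395)), the one on the mat is the largest, so that's the one to use. I'll do the collar first.

Call:
{"method": "step_arm", "body": {
  "moves": [
    {"jaw":0,"dx":5,"dy":40,"dz":0,"roll":0},
    {"jaw":0,"dx":13,"dy":80,"dz":0,"roll":0},
    {"jaw":0,"dx":13.5,"dy":107,"dz":0,"roll":0},
    {"jaw":0,"dx":13.5,"dy":107,"dz":-30,"roll":0},
    {"jaw":0,"dx":13.5,"dy":107,"dz":-60,"roll":0},
    {"jaw":0,"dx":13.5,"dy":107,"dz":-80,"roll":0},
    {"jaw":0,"dx":13.5,"dy":107,"dz":-94,"roll":0},
    {"jaw":0,"dx":13.5,"dy":107,"dz":-94,"roll":0},
    {"jaw":0,"dx":13.5,"dy":107,"dz":-94,"roll":0}
  ],
  "squeeze": 30
}}

```text
t: 0.85
ee_pos: [0.6126, 0.1069, 0.1364]
orientation: [-0.001, 0.707, 0.707, -0.001]
contact_force: [-0.1, -0.1, 0.8]
grip_width: 0.0854
grasp_force: 0.0
```

Call:
{"method": "step_arm", "body": {
  "moves": [
    {"jaw":255},
    {"jaw":255},
    {"jaw":255},
    {"jaw":255},
    {"jaw":255},
    {"jaw":255},
    {"jaw":255},
    {"jaw":255},
    {"jaw":255},
    {"jaw":255}
  ]
}}

```text
invalid input at $.moves[0]: expected keys jaw, dx, dy, dz, roll
```

Call:
{"method": "step_arm", "body": {
  "moves": [
    {"jaw":255,"dx":0,"dy":0,"dz":0,"roll":0},
    {"jaw":255,"dx":0,"dy":0,"dz":0,"roll":0},
    {"jaw":255,"dx":0,"dy":0,"dz":0,"roll":0},
    {"jaw":255,"dx":0,"dy":0,"dz":0,"roll":0},
    {"jaw":255,"dx":0,"dy":0,"dz":0,"roll":0},
    {"jaw":255,"dx":0,"dy":0,"dz":0,"roll":0},
    {"jaw":255,"dx":0,"dy":0,"dz":0,"roll":0},
    {"jaw":255,"dx":0,"dy":0,"dz":0,"roll":0}
  ]
}}

```text
t: 1.52
ee_pos: [0.6131, 0.1071, 0.1389]
orientation: [-0.0, 0.707, 0.707, 0.0]
contact_force: [-5.3, -0.5, 6.1]
grip_width: 0.0511
grasp_force: 31.6
```

Call:
{"method": "step_arm", "body": {
  "moves": [
    {"jaw":255,"dx":1,"dy":0,"dz":2,"roll":0},
    {"jaw":255,"dx":1,"dy":0,"dz":2,"roll":-0.1},
    {"jaw":255,"dx":1,"dy":0,"dz":2,"roll":-0.2},
    {"jaw":255,"dx":1,"dy":0,"dz":2,"roll":-0.3},
    {"jaw":255,"dx":1,"dy":0,"dz":2,"roll":-0.4},
    {"jaw":255,"dx":1,"dy":0,"dz":2,"roll":-0.5},
    {"jaw":255,"dx":1,"dy":0,"dz":2,"roll":-0.6},
    {"jaw":255,"dx":1,"dy":0,"dz":2,"roll":-0.7},
    {"jaw":255,"dx":1,"dy":0,"dz":2,"roll":-0.8},
    {"jaw":255,"dx":1,"dy":0,"dz":2,"roll":-0.9},
    {"jaw":255,"dx":1,"dy":0,"dz":2,"roll":-1.0},
    {"jaw":255,"dx":1,"dy":0,"dz":2,"roll":-1.05}
  ]
}}

```text
t: 2.52
ee_pos: [0.6142, 0.1064, 0.139]
orientation: [0.001, 0.967, 0.255, -0.001]
contact_force: [0.0, -0.3, -4.6]
grip_width: 0.051
grasp_force: 34.8
```

Call:
{"method": "step_arm", "body": {
  "moves": [
    {"jaw":255,"dx":0,"dy":0,"dz":0,"roll":0},
    {"jaw":255,"dx":0,"dy":0,"dz":0,"roll":0}
  ]
}}

```text
t: 2.68
ee_pos: [0.6142, 0.1064, 0.1391]
orientation: [0.0, 0.966, 0.258, -0.001]
contact_force: [-1.7, -1.7, -4.6]
grip_width: 0.0512
grasp_force: 34.8
```

Release, rise, and look at the collar.

Call:
{"method": "step_arm", "body": {
  "moves": [
    {"jaw":0,"dx":0,"dy":0,"dz":0,"roll":0},
    {"jaw":0,"dx":0,"dy":0,"dz":0,"roll":0},
    {"jaw":0,"dx":0,"dy":0,"dz":0,"roll":0},
    {"jaw":0,"dx":0,"dy":0,"dz":0,"roll":0},
    {"jaw":0,"dx":0,"dy":0,"dz":30,"roll":0},
    {"jaw":0,"dx":0,"dy":0,"dz":70,"roll":0},
    {"jaw":0,"dx":-40,"dy":30,"dz":70,"roll":0},
    {"jaw":0,"dx":-80,"dy":60,"dz":70,"roll":0},
    {"jaw":0,"dx":-115,"dy":90,"dz":70,"roll":0},
    {"jaw":0,"dx":-145,"dy":120,"dz":70,"roll":0}
  ]
}}

```text
t: 3.52
ee_pos: [0.4842, 0.2128, 0.21]
orientation: [-0.0, 0.966, 0.257, 0.001]
contact_force: [-0.8, 1.2, -0.3]
grip_width: 0.0851
grasp_force: 0.0
```

Run:
```python
from h import *
cs=[cam("scene"),cam("side")]
for n,c in zip(("scene","side"),cs): np.savez(n+"1.npz",**c)
B=[np.hstack([rect(c,z,.55,.67,.04,.17,3) for c in cs]) for z in(.175,)]
B.append(np.hstack([cv2.resize(c["image"][:,:,::-1],(390,292)) for c in cs]))
cv2.imwrite("pics/col1.png",np.vstack(B))
```

```text
(no output)
```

View pics/col1.png

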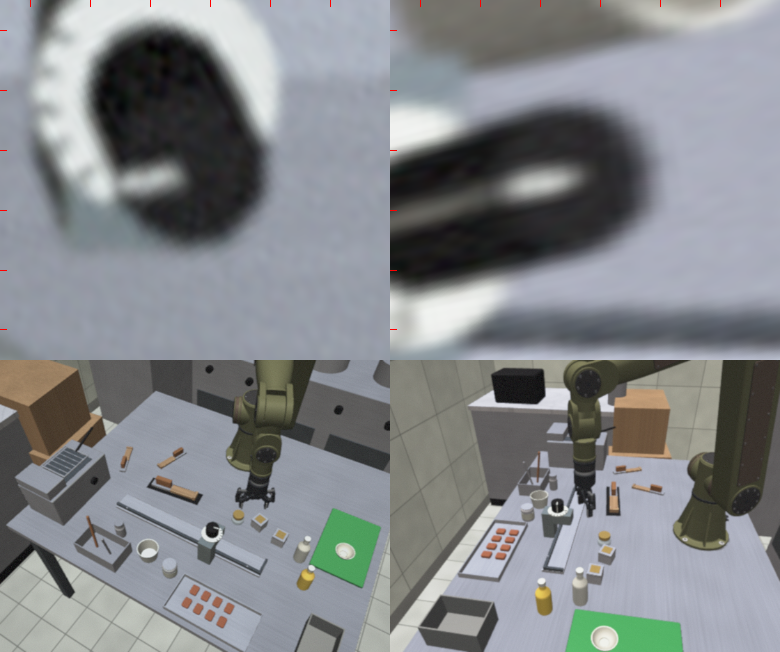

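The line now points 80° clockwise, so the collar is at 4. There are only two tins.

Run:
```python
from h import *
s=robot.get_state();print(s["joint_positions"],s["ee_pos"],s["orientation"])
```

```text
[ 4.19198583e-01  1.87611334e-01 -2.59241066e-01  1.12398831e+00
  2.16056093e-03  3.03419465e+00] [0.48155028 0.21536711 0.21004816] [-1.06373305e-03  9.65536238e-01  2.60266412e-01 -1.89657374e-04]
```

Call:
{"method": "step_arm", "body": {
  "moves": [
    {"jaw":0,"dx":-20,"dy":0,"dz":0,"roll":0.12},
    {"jaw":0,"dx":-50,"dy":3,"dz":0,"roll":0.24},
    {"jaw":0,"dx":-79,"dy":3,"dz":0,"roll":0.36},
    {"jaw":0,"dx":-79,"dy":3,"dz":0,"roll":0.48},
    {"jaw":0,"dx":-79,"dy":3,"dz":0,"roll":0.6},
    {"jaw":0,"dx":-79,"dy":3,"dz":0,"roll":0.72},
    {"jaw":0,"dx":-79,"dy":3,"dz":0,"roll":0.84},
    {"jaw":0,"dx":-79,"dy":3,"dz":0,"roll":0.96},
    {"jaw":0,"dx":-79,"dy":3,"dz":0,"roll":1.08},
    {"jaw":0,"dx":-79,"dy":3,"dz":0,"roll":1.2}
  ]
}}

```text
t: 4.45
ee_pos: [0.407, 0.2152, 0.2098]
orientation: [0.0, 0.65, 0.76, 0.001]
contact_force: [-1.1, -0.1, -0.9]
grip_width: 0.0853
grasp_force: 0.0
```

Call:
{"method": "step_arm", "body": {
  "moves": [
    {"jaw":0,"dx":0,"dy":0,"dz":0,"roll":0.12},
    {"jaw":0,"dx":0,"dy":0,"dz":0,"roll":0.24},
    {"jaw":0,"dx":0,"dy":0,"dz":0,"roll":0.36},
    {"jaw":0,"dx":0,"dy":0,"dz":0,"roll":0.48},
    {"jaw":0,"dx":0,"dy":0,"dz":0,"roll":0.6},
    {"jaw":0,"dx":0,"dy":0,"dz":0,"roll":0.72},
    {"jaw":0,"dx":0,"dy":0,"dz":0,"roll":0.84},
    {"jaw":0,"dx":0,"dy":0,"dz":-20,"roll":0.96},
    {"jaw":0,"dx":0,"dy":0,"dz":-50,"roll":1.08},
    {"jaw":0,"dx":0,"dy":0,"dz":-80,"roll":1.133},
    {"jaw":0,"dx":0,"dy":0,"dz":-80,"roll":1.133},
    {"jaw":0,"dx":0,"dy":0,"dz":-80,"roll":1.133}
  ]
}}

```text
t: 5.45
ee_pos: [0.4055, 0.2144, 0.1288]
orientation: [-0.001, 0.144, 0.99, -0.001]
contact_force: [-0.0, -0.3, 1.1]
grip_width: 0.0853
grasp_force: 0.0
```

```bash
cat > st.py <<'E'
from h import *
from scipy.spatial.transform import Rotation as Ro
s=robot.get_state(); q=s["orientation"]; y=Ro.from_quat([q[1],q[2],q[3],q[0]]).as_matrix()[:,1]
print("t",round(s["t"],2),"p",np.round(s["ee_pos"],4),"yaw",round(np.degrees(np.arctan2(y[1],y[0])),2),"j6",round(s["joint_positions"][5],2),"F",np.round(s["contact_force"],1),"w",round(s["grip_width"],4),round(s["grasp_force"],1))
E
python3 st.py
```

```text
t 5.45 p [0.4055 0.2144 0.1288] yaw 73.41 j6 0.78 F [-0.  -0.3  1.1] w 0.0853 0.0
```

Call:
{"method": "step_arm", "body": {
  "moves": [
    {"jaw":0,"dx":-15.5,"dy":15.5,"dz":-10,"roll":0},
    {"jaw":0,"dx":-15.5,"dy":15.5,"dz":-30,"roll":0},
    {"jaw":0,"dx":-15.5,"dy":15.5,"dz":-55,"roll":0},
    {"jaw":0,"dx":-15.5,"dy":15.5,"dz":-80,"roll":0},
    {"jaw":0,"dx":-15.5,"dy":15.5,"dz":-100,"roll":0},
    {"jaw":0,"dx":-15.5,"dy":15.5,"dz":-112,"roll":0},
    {"jaw":0,"dx":-15.5,"dy":15.5,"dz":-112,"roll":0},
    {"jaw":0,"dx":-15.5,"dy":15.5,"dz":-112,"roll":0}
  ]
}}

```text
t: 6.12
ee_pos: [0.3921, 0.2312, 0.0187]
orientation: [0.001, 0.144, 0.99, 0.0]
contact_force: [-0.2, 0.3, -0.0]
grip_width: 0.0856
grasp_force: 0.0
```

Call:
{"method": "step_arm", "body": {
  "moves": [
    {"jaw":255,"dx":0,"dy":0,"dz":0,"roll":0},
    {"jaw":255,"dx":0,"dy":0,"dz":0,"roll":0},
    {"jaw":255,"dx":0,"dy":0,"dz":0,"roll":0},
    {"jaw":255,"dx":0,"dy":0,"dz":0,"roll":0},
    {"jaw":255,"dx":0,"dy":0,"dz":0,"roll":0},
    {"jaw":255,"dx":0,"dy":0,"dz":0,"roll":0},
    {"jaw":255,"dx":0,"dy":0,"dz":0,"roll":0},
    {"jaw":255,"dx":0,"dy":0,"dz":0,"roll":0}
  ]
}}

```text
t: 6.78
ee_pos: [0.3921, 0.2312, 0.0188]
orientation: [0.001, 0.144, 0.99, 0.001]
contact_force: [-0.9, -0.7, 6.4]
grip_width: 0.0537
grasp_force: 31.5
```

```bash
python3 st.py
```

```text
t 6.78 p [0.3921 0.2312 0.0188] yaw 73.5 j6 0.82 F [-0.9 -0.7  6.4] w 0.0537 31.5
```

Call:
{"method": "step_arm", "body": {
  "moves": [
    {"jaw":255,"dx":0,"dy":0,"dz":20,"roll":0},
    {"jaw":255,"dx":0,"dy":0,"dz":50,"roll":0},
    {"jaw":255,"dx":0,"dy":0,"dz":90,"roll":0},
    {"jaw":255,"dx":0,"dy":0,"dz":120,"roll":0},
    {"jaw":255,"dx":0,"dy":-20,"dz":120,"roll":0.05},
    {"jaw":255,"dx":10,"dy":-50,"dz":120,"roll":0.1},
    {"jaw":255,"dx":15,"dy":-85,"dz":120,"roll":0.15},
    {"jaw":255,"dx":15,"dy":-120,"dz":120,"roll":0.2},
    {"jaw":255,"dx":15,"dy":-155,"dz":120,"roll":0.25},
    {"jaw":255,"dx":15,"dy":-190,"dz":120,"roll":0.284},
    {"jaw":255,"dx":15,"dy":-220,"dz":120,"roll":0.284},
    {"jaw":255,"dx":15,"dy":-236,"dz":120,"roll":0.284}
  ]
}}

```text
t: 7.78
ee_pos: [0.4055, -0.0082, 0.1379]
orientation: [0.0, 0.003, 1.0, -0.001]
contact_force: [-0.4, 1.1, -1.4]
grip_width: 0.0537
grasp_force: 33.6
```

```bash
python3 st.py
```

```text
t 7.78 p [ 0.4055 -0.0082  0.1379] yaw 89.64 j6 -0.01 F [-0.4  1.1 -1.4] w 0.0537 33.6
```

Call:
{"method": "step_arm", "body": {
  "moves": [
    {"jaw":255,"dx":20,"dy":4,"dz":0,"roll":0},
    {"jaw":255,"dx":55,"dy":4,"dz":0,"roll":0},
    {"jaw":255,"dx":90,"dy":4,"dz":0,"roll":0},
    {"jaw":255,"dx":125,"dy":4,"dz":0,"roll":0},
    {"jaw":255,"dx":150,"dy":4,"dz":-10,"roll":0},
    {"jaw":255,"dx":160,"dy":4,"dz":-35,"roll":0},
    {"jaw":255,"dx":160,"dy":4,"dz":-60,"roll":0},
    {"jaw":255,"dx":160,"dy":4,"dz":-85,"roll":0},
    {"jaw":255,"dx":160,"dy":4,"dz":-97,"roll":0},
    {"jaw":255,"dx":160,"dy":4,"dz":-103,"roll":0},
    {"jaw":255,"dx":160,"dy":4,"dz":-106,"roll":0},
    {"jaw":255,"dx":160,"dy":4,"dz":-106,"roll":0}
  ]
}}

```text
t: 8.78
ee_pos: [0.5657, -0.0014, 0.0318]
orientation: [-0.0, 0.002, 1.0, 0.0]
contact_force: [-0.9, -0.2, -2.2]
grip_width: 0.0534
grasp_force: 33.7
```

```bash
python3 st.py
```

```text
t 8.78 p [ 0.5657 -0.0014  0.0318] yaw 89.78 j6 0.0 F [-0.9 -0.2 -2.2] w 0.0534 33.7
```

Call:
{"method": "step_arm", "body": {
  "moves": [
    {"jaw":255,"dx":4,"dy":0,"dz":0,"roll":0},
    {"jaw":255,"dx":8,"dy":0,"dz":0,"roll":0},
    {"jaw":255,"dx":12,"dy":0,"dz":0,"roll":0},
    {"jaw":255,"dx":14,"dy":0,"dz":0,"roll":0},
    {"jaw":255,"dx":15,"dy":0,"dz":0,"roll":0},
    {"jaw":255,"dx":16,"dy":0,"dz":0,"roll":0}
  ]
}}

```text
t: 9.28
ee_pos: [0.5822, -0.0014, 0.0314]
orientation: [0.0, 0.002, 1.0, 0.0]
contact_force: [0.7, 0.4, -1.8]
grip_width: 0.0533
grasp_force: 33.6
```

```bash
python3 st.py
```

```text
t 9.28 p [ 0.5822 -0.0014  0.0314] yaw 89.78 j6 0.0 F [ 0.7  0.4 -1.8] w 0.0533 33.6
```

Call:
{"method": "step_arm", "body": {
  "moves": [
    {"jaw":255,"dx":1,"dy":0,"dz":0,"roll":0},
    {"jaw":255,"dx":2,"dy":0,"dz":0,"roll":0},
    {"jaw":255,"dx":3,"dy":0,"dz":0,"roll":0}
  ]
}}

```text
t: 9.53
ee_pos: [0.5837, -0.0014, 0.031]
orientation: [-0.001, 0.002, 1.0, -0.0]
contact_force: [-4.4, -0.7, 1.5]
grip_width: 0.0537
grasp_force: 34.0
```

```bash
python3 st.py
```

```text
t 9.53 p [ 0.5837 -0.0014  0.031 ] yaw 89.79 j6 0.0 F [-4.4 -0.7  1.5] w 0.0537 34.0
```

Call:
{"method": "step_arm", "body": {
  "moves": [
    {"jaw":255,"dx":1.5,"dy":0,"dz":-1,"roll":0},
    {"jaw":255,"dx":1.5,"dy":0,"dz":-1,"roll":0},
    {"jaw":100,"dx":1,"dy":0,"dz":-1,"roll":0},
    {"jaw":0,"dx":1,"dy":0,"dz":-1,"roll":0},
    {"jaw":0,"dx":1,"dy":0,"dz":-1,"roll":0},
    {"jaw":0,"dx":1,"dy":0,"dz":-1,"roll":0},
    {"jaw":0,"dx":1,"dy":0,"dz":30,"roll":0},
    {"jaw":0,"dx":1,"dy":0,"dz":65,"roll":0},
    {"jaw":0,"dx":1,"dy":0,"dz":100,"roll":0},
    {"jaw":0,"dx":-30,"dy":0,"dz":130,"roll":0},
    {"jaw":0,"dx":-70,"dy":0,"dz":130,"roll":0},
    {"jaw":0,"dx":-105,"dy":0,"dz":130,"roll":0}
  ]
}}

```text
t: 10.53
ee_pos: [0.4809, -0.0013, 0.1635]
orientation: [0.003, 0.002, 1.0, 0.0]
contact_force: [-0.4, 0.1, -0.1]
grip_width: 0.0852
grasp_force: 0.0
```

Call:
{"method": "step_arm", "body": {
  "moves": [
    {"jaw":0,"dx":-30,"dy":10,"dz":0,"roll":0},
    {"jaw":0,"dx":-50,"dy":40,"dz":0,"roll":0},
    {"jaw":0,"dx":-50,"dy":80,"dz":0,"roll":0},
    {"jaw":0,"dx":-50,"dy":120,"dz":0,"roll":0},
    {"jaw":0,"dx":-50,"dy":160,"dz":0,"roll":0},
    {"jaw":0,"dx":-50,"dy":200,"dz":0,"roll":0},
    {"jaw":0,"dx":-50,"dy":240,"dz":0,"roll":0},
    {"jaw":0,"dx":-50,"dy":280,"dz":0,"roll":0},
    {"jaw":0,"dx":-50,"dy":320,"dz":0,"roll":0},
    {"jaw":0,"dx":-50,"dy":340,"dz":0,"roll":0},
    {"jaw":0,"dx":-50,"dy":340,"dz":0,"roll":0},
    {"jaw":0,"dx":-50,"dy":340,"dz":0,"roll":0}
  ]
}}

```text
t: 11.53
ee_pos: [0.4299, 0.3399, 0.1611]
orientation: [0.0, 0.001, 1.0, 0.0]
contact_force: [-0.7, 0.0, -0.8]
grip_width: 0.0853
grasp_force: 0.0
```

```bash
python3 st.py
```

```text
t 11.53 p [0.4299 0.3399 0.1611] yaw 89.91 j6 0.67 F [-0.7  0.  -0.8] w 0.0853 0.0
```

Call:
{"method": "step_arm", "body": {
  "moves": [
    {"jaw":0,"dx":-6.5,"dy":0,"dz":-20,"roll":-0.045},
    {"jaw":0,"dx":-6.5,"dy":0,"dz":-55,"roll":-0.045},
    {"jaw":0,"dx":-6.5,"dy":0,"dz":-90,"roll":-0.045},
    {"jaw":0,"dx":-6.5,"dy":0,"dz":-120,"roll":-0.045},
    {"jaw":0,"dx":-6.5,"dy":0,"dz":-136,"roll":-0.045},
    {"jaw":0,"dx":-6.5,"dy":0,"dz":-142,"roll":-0.045},
    {"jaw":0,"dx":-6.5,"dy":0,"dz":-142,"roll":-0.045}
  ]
}}

```text
t: 12.12
ee_pos: [0.4225, 0.3367, 0.0181]
orientation: [-0.001, 0.025, 1.0, -0.001]
contact_force: [-0.7, 0.1, 0.3]
grip_width: 0.0857
grasp_force: 0.0
```

Call:
{"method": "step_arm", "body": {
  "moves": [
    {"jaw":255,"dx":0,"dy":0,"dz":0,"roll":0},
    {"jaw":255,"dx":0,"dy":0,"dz":0,"roll":0},
    {"jaw":255,"dx":0,"dy":0,"dz":0,"roll":0},
    {"jaw":255,"dx":0,"dy":0,"dz":0,"roll":0},
    {"jaw":255,"dx":0,"dy":0,"dz":0,"roll":0},
    {"jaw":255,"dx":0,"dy":0,"dz":0,"roll":0},
    {"jaw":255,"dx":0,"dy":0,"dz":0,"roll":0},
    {"jaw":255,"dx":0,"dy":0,"dz":0,"roll":0}
  ]
}}

```text
t: 12.78
ee_pos: [0.4248, 0.3394, 0.0211]
orientation: [0.001, 0.024, 1.0, 0.001]
contact_force: [-0.6, -1.4, 6.8]
grip_width: 0.0534
grasp_force: 32.6
```

```bash
python3 st.py
```

```text
t 12.78 p [0.4248 0.3394 0.0211] yaw 87.19 j6 0.72 F [-0.6 -1.4  6.8] w 0.0534 32.6
```

Call:
{"method": "step_arm", "body": {
  "moves": [
    {"jaw":255,"dx":0,"dy":0,"dz":25,"roll":0},
    {"jaw":255,"dx":0,"dy":0,"dz":60,"roll":0},
    {"jaw":255,"dx":0,"dy":0,"dz":100,"roll":0},
    {"jaw":255,"dx":-5,"dy":-20,"dz":120,"roll":0.01},
    {"jaw":255,"dx":-5,"dy":-55,"dz":120,"roll":0.02},
    {"jaw":255,"dx":-5,"dy":-95,"dz":120,"roll":0.03},
    {"jaw":255,"dx":-5,"dy":-135,"dz":120,"roll":0.04},
    {"jaw":255,"dx":-5,"dy":-175,"dz":120,"roll":0.045},
    {"jaw":255,"dx":-5,"dy":-215,"dz":120,"roll":0.045},
    {"jaw":255,"dx":-5,"dy":-255,"dz":120,"roll":0.045},
    {"jaw":255,"dx":-5,"dy":-295,"dz":120,"roll":0.045},
    {"jaw":255,"dx":-5,"dy":-330,"dz":120,"roll":0.045}
  ]
}}

```text
t: 13.78
ee_pos: [0.418, 0.0065, 0.14]
orientation: [0.001, 0.002, 1.0, -0.0]
contact_force: [1.1, -0.1, -1.6]
grip_width: 0.0535
grasp_force: 32.9
```

Call:
{"method": "step_arm", "body": {
  "moves": [
    {"jaw":255,"dx":10,"dy":-35,"dz":0,"roll":0},
    {"jaw":255,"dx":30,"dy":-65,"dz":0,"roll":0},
    {"jaw":255,"dx":60,"dy":-90,"dz":0,"roll":0},
    {"jaw":255,"dx":90,"dy":-109,"dz":0,"roll":0},
    {"jaw":255,"dx":120,"dy":-109,"dz":0,"roll":0},
    {"jaw":255,"dx":135,"dy":-109,"dz":0,"roll":0},
    {"jaw":255,"dx":145,"dy":-109,"dz":0,"roll":0},
    {"jaw":255,"dx":145,"dy":-109,"dz":0,"roll":0}
  ]
}}

```text
t: 14.45
ee_pos: [0.565, -0.1004, 0.1394]
orientation: [0.001, 0.002, 1.0, -0.0]
contact_force: [-1.4, 0.8, -1.3]
grip_width: 0.0539
grasp_force: 32.9
```

```bash
python3 st.py
```

```text
t 14.45 p [ 0.565  -0.1004  0.1394] yaw 89.81 j6 -0.17 F [-1.4  0.8 -1.3] w 0.0539 32.9
```

Call:
{"method": "step_arm", "body": {
  "moves": [
    {"jaw":255,"dx":0,"dy":0,"dz":-25,"roll":0},
    {"jaw":255,"dx":0,"dy":0,"dz":-55,"roll":0},
    {"jaw":255,"dx":0,"dy":0,"dz":-80,"roll":0},
    {"jaw":255,"dx":0,"dy":0,"dz":-97,"roll":0},
    {"jaw":255,"dx":0,"dy":0,"dz":-104,"roll":0},
    {"jaw":255,"dx":4,"dy":0,"dz":-106,"roll":0},
    {"jaw":255,"dx":8,"dy":0,"dz":-106,"roll":0},
    {"jaw":255,"dx":12,"dy":0,"dz":-106,"roll":0},
    {"jaw":255,"dx":14,"dy":0,"dz":-106,"roll":0},
    {"jaw":255,"dx":16,"dy":0,"dz":-106,"roll":0}
  ]
}}

```text
t: 15.28
ee_pos: [0.5804, -0.1004, 0.0342]
orientation: [0.001, 0.002, 1.0, -0.0]
contact_force: [-0.1, 0.0, -1.8]
grip_width: 0.0538
grasp_force: 31.8
```

```bash
python3 st.py
```

```text
t 15.28 p [ 0.5804 -0.1004  0.0342] yaw 89.79 j6 -0.17 F [-0.1  0.  -1.8] w 0.0538 31.8
```

Call:
{"method": "step_arm", "body": {
  "moves": [
    {"jaw":255,"dx":1,"dy":0,"dz":-1,"roll":0},
    {"jaw":255,"dx":2,"dy":0,"dz":-1,"roll":0},
    {"jaw":255,"dx":3,"dy":0,"dz":-1,"roll":0},
    {"jaw":255,"dx":4,"dy":0,"dz":-1,"roll":0},
    {"jaw":255,"dx":4,"dy":0,"dz":-1,"roll":0}
  ]
}}

```text
t: 15.7
ee_pos: [0.5831, -0.1004, 0.0327]
orientation: [-0.0, 0.002, 1.0, 0.0]
contact_force: [-2.1, -0.1, 5.2]
grip_width: 0.0537
grasp_force: 32.5
```

```bash
python3 st.py
```

```text
t 15.7 p [ 0.5831 -0.1004  0.0327] yaw 89.78 j6 -0.17 F [-2.1 -0.1  5.2] w 0.0537 32.5
```

Call:
{"method": "step_arm", "body": {
  "moves": [
    {"jaw":255,"dx":1.5,"dy":0,"dz":0,"roll":0},
    {"jaw":255,"dx":1.5,"dy":0,"dz":0,"roll":0},
    {"jaw":100,"dx":1,"dy":0,"dz":0,"roll":0},
    {"jaw":0,"dx":1,"dy":0,"dz":0,"roll":0},
    {"jaw":0,"dx":1,"dy":0,"dz":0,"roll":0},
    {"jaw":0,"dx":1,"dy":0,"dz":0,"roll":0},
    {"jaw":0,"dx":1,"dy":0,"dz":30,"roll":0},
    {"jaw":0,"dx":1,"dy":0,"dz":65,"roll":0},
    {"jaw":0,"dx":1,"dy":0,"dz":100,"roll":0},
    {"jaw":0,"dx":-20,"dy":0,"dz":130,"roll":-0.12},
    {"jaw":0,"dx":-50,"dy":0,"dz":150,"roll":-0.24},
    {"jaw":0,"dx":-70,"dy":0,"dz":170,"roll":-0.36}
  ]
}}

```text
t: 16.7
ee_pos: [0.5122, -0.1004, 0.2038]
orientation: [0.0, 0.184, 0.983, -0.0]
contact_force: [-0.5, -0.1, 1.7]
grip_width: 0.0851
grasp_force: 0.0
```

Call:
{"method": "step_arm", "body": {
  "moves": [
    {"jaw":0,"dx":-5,"dy":0,"dz":0,"roll":-0.12},
    {"jaw":0,"dx":-10,"dy":10,"dz":0,"roll":-0.24},
    {"jaw":0,"dx":-20,"dy":20,"dz":0,"roll":-0.36},
    {"jaw":0,"dx":-30,"dy":30,"dz":0,"roll":-0.48},
    {"jaw":0,"dx":-40,"dy":40,"dz":0,"roll":-0.6},
    {"jaw":0,"dx":-50,"dy":60,"dz":0,"roll":-0.72},
    {"jaw":0,"dx":-60,"dy":80,"dz":0,"roll":-0.84},
    {"jaw":0,"dx":-70,"dy":100,"dz":0,"roll":-0.96},
    {"jaw":0,"dx":-80,"dy":120,"dz":0,"roll":-1.09}
  ]
}}

```text
t: 17.45
ee_pos: [0.433, 0.0204, 0.2023]
orientation: [0.0, 0.665, 0.747, 0.0]
contact_force: [0.4, 0.2, 0.6]
grip_width: 0.0853
grasp_force: 0.0
```

```bash
python3 st.py
python3 - <<'E'
from h import *
cs=[cam("scene"),cam("side")]
for n,c in zip(("scene","side"),cs): np.savez(n+"2.npz",**c)
A=[np.hstack([rect(c,z,.53,.63,-.16,.04,2) for c in cs]) for z in(.064,)]
A.append(np.hstack([rect(c,.060,.33,.48,-.34,-.14,2) for c in cs]))
cv2.imwrite("pics/p2.png",np.vstack(A))
w=np.vstack([cloud(c).reshape(-1,3) for c in cs]); w=w[np.isfinite(w[:,0])]
k=(abs(w[:,0]-.4)<.06)&(w[:,1]<0)&(w[:,1]>-.35)
for lo,hi in((.050,.068),(.012,.03)):
    p=w[k&(w[:,2]>lo)&(w[:,2]<hi)]; print(len(p),p.mean(0),cv2.minAreaRect((p[:,:2]*1000).astype(np.float32)))
E
```

```text
t 17.45 p [0.433  0.0204 0.2023] yaw 6.62 j6 1.5 F [0.4 0.2 0.6] w 0.0853 0.0
227 [ 0.40943659 -0.25386337  0.05790224] ((408.83843994140625, -256.07012939453125), (29.61052894592285, 89.45306396484375), 5.974000930786133)
882 [ 0.40165369 -0.18144627  0.01845123] ((410.7519836425781, -205.4527130126953), (64.52754211425781, 248.3745574951172), 6.539779186248779)
```

View pics/p2.png

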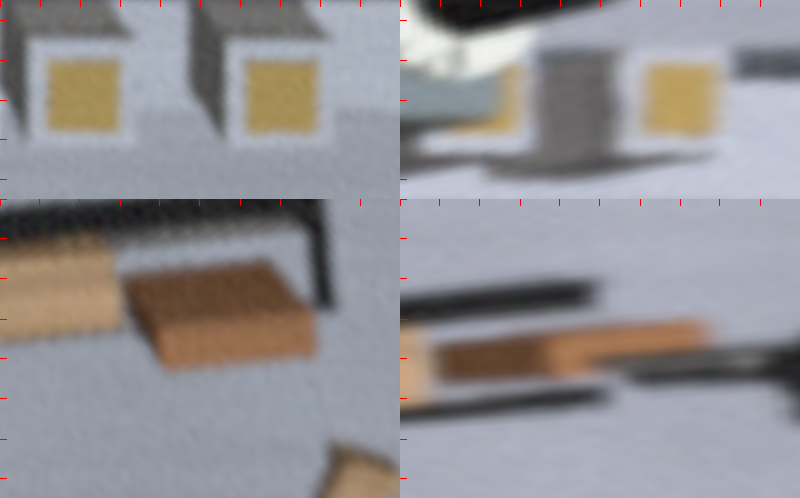

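Both tins stand flush against the fence, with lids at (84,97) and (282,97). The stick hasn't moved. Grasp it now.

Call:
{"method": "step_arm", "body": {
  "moves": [
    {"jaw":0,"dx":0,"dy":-20,"dz":0,"roll":0},
    {"jaw":0,"dx":0,"dy":-60,"dz":0,"roll":0},
    {"jaw":0,"dx":0,"dy":-100,"dz":-20,"roll":0},
    {"jaw":0,"dx":-10,"dy":-140,"dz":-30,"roll":0},
    {"jaw":0,"dx":-15,"dy":-180,"dz":-40,"roll":0},
    {"jaw":0,"dx":-20,"dy":-215,"dz":-50,"roll":0},
    {"jaw":0,"dx":-24,"dy":-250,"dz":-60,"roll":0},
    {"jaw":0,"dx":-24,"dy":-276,"dz":-70,"roll":0},
    {"jaw":0,"dx":-24,"dy":-276,"dz":-80,"roll":0},
    {"jaw":0,"dx":-24,"dy":-276,"dz":-80,"roll":0},
    {"jaw":0,"dx":-24,"dy":-276,"dz":-80,"roll":0}
  ]
}}

```text
t: 18.47
ee_pos: [0.4087, -0.2561, 0.1217]
orientation: [-0.001, 0.663, 0.749, -0.0]
contact_force: [0.1, 0.3, -0.3]
grip_width: 0.0856
grasp_force: 0.0
```

```bash
python3 st.py
python3 - <<'E'
from h import *
c=cam("wrist"); np.savez("w.npz",**c); save(c,"w1.png")
E
```

```text
t 18.47 p [ 0.4087 -0.2561  0.1217] yaw 7.01 j6 0.89 F [ 0.1  0.3 -0.3] w 0.0856 0.0
```

View pics/w1.png

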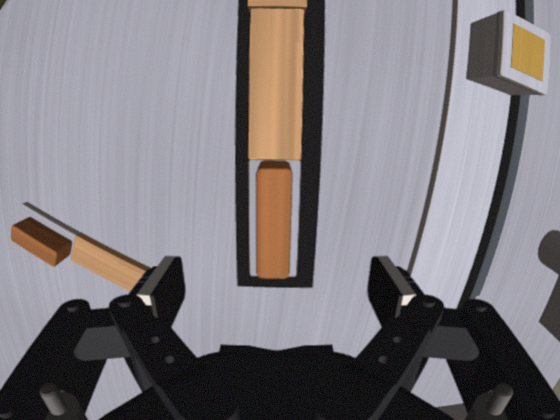

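The handle at (274,220) is centred between the fingers and parallel to the pads. Descend and grip.

Call:
{"method": "step_arm", "body": {
  "moves": [
    {"jaw":0,"dx":0,"dy":0,"dz":-25,"roll":0},
    {"jaw":0,"dx":0,"dy":0,"dz":-55,"roll":0},
    {"jaw":0,"dx":0,"dy":0,"dz":-80,"roll":0},
    {"jaw":0,"dx":0,"dy":0,"dz":-92,"roll":0},
    {"jaw":0,"dx":0,"dy":0,"dz":-95,"roll":0},
    {"jaw":0,"dx":0,"dy":0,"dz":-95,"roll":0}
  ],
  "squeeze": 70
}}

```text
t: 19.02
ee_pos: [0.4094, -0.2553, 0.0272]
orientation: [-0.0, 0.662, 0.75, -0.0]
contact_force: [0.5, -0.0, 1.3]
grip_width: 0.0853
grasp_force: 0.0
```

Call:
{"method": "step_arm", "body": {
  "moves": [
    {"jaw":255,"dx":0,"dy":0,"dz":0,"roll":0},
    {"jaw":255,"dx":0,"dy":0,"dz":0,"roll":0},
    {"jaw":255,"dx":0,"dy":0,"dz":0,"roll":0},
    {"jaw":255,"dx":0,"dy":0,"dz":0,"roll":0},
    {"jaw":255,"dx":0,"dy":0,"dz":0,"roll":0},
    {"jaw":255,"dx":0,"dy":0,"dz":0,"roll":0},
    {"jaw":255,"dx":0,"dy":0,"dz":0,"roll":0},
    {"jaw":255,"dx":0,"dy":0,"dz":0,"roll":0},
    {"jaw":255,"dx":0,"dy":0,"dz":0,"roll":0},
    {"jaw":255,"dx":0,"dy":0,"dz":0,"roll":0}
  ]
}}

```text
t: 19.85
ee_pos: [0.4099, -0.2568, 0.0281]
orientation: [0.001, 0.663, 0.749, 0.0]
contact_force: [0.1, 0.5, 5.7]
grip_width: 0.0233
grasp_force: 69.8
```

```bash
python3 st.py
```

```text
t 19.85 p [ 0.4099 -0.2568  0.0281] yaw 6.98 j6 0.89 F [0.1 0.5 5.7] w 0.0233 69.8
```

Call:
{"method": "step_arm", "body": {
  "moves": [
    {"jaw":255,"dx":0,"dy":0,"dz":15,"roll":0},
    {"jaw":255,"dx":0,"dy":0,"dz":40,"roll":0},
    {"jaw":255,"dx":0,"dy":-10,"dz":65,"roll":0},
    {"jaw":255,"dx":0,"dy":-35,"dz":85,"roll":-0.03},
    {"jaw":255,"dx":10,"dy":-64,"dz":85,"roll":-0.06},
    {"jaw":255,"dx":40,"dy":-64,"dz":85,"roll":-0.09},
    {"jaw":255,"dx":75,"dy":-64,"dz":85,"roll":-0.1255},
    {"jaw":255,"dx":110,"dy":-64,"dz":85,"roll":-0.1255},
    {"jaw":255,"dx":140,"dy":-64,"dz":85,"roll":-0.1255},
    {"jaw":255,"dx":162,"dy":-64,"dz":85,"roll":-0.1255},
    {"jaw":255,"dx":172,"dy":-64,"dz":85,"roll":-0.1255},
    {"jaw":255,"dx":172,"dy":-64,"dz":85,"roll":-0.1255}
  ]
}}

```text
t: 20.85
ee_pos: [0.583, -0.3201, 0.1115]
orientation: [-0.0, 0.708, 0.706, 0.0]
contact_force: [-1.1, -0.4, -2.5]
grip_width: 0.0233
grasp_force: 69.3
```

Call:
{"method": "step_arm", "body": {
  "moves": [
    {"jaw":255,"dx":0,"dy":0,"dz":0,"roll":0},
    {"jaw":255,"dx":0,"dy":0,"dz":0,"roll":0}
  ]
}}

```text
t: 21.02
ee_pos: [0.5797, -0.3202, 0.1118]
orientation: [-0.001, 0.709, 0.706, -0.0]
contact_force: [-0.3, -0.0, -1.5]
grip_width: 0.0231
grasp_force: 69.3
```

```bash
python3 st.py
python3 - <<'E'
from h import *
cs=[cam("scene"),cam("side")]
for n,c in zip(("scene","side"),cs): np.savez(n+"3.npz",**c)
z=.105
A=[np.hstack([rect(c,.12,.52,.66,-.42,-.08,1.15) for c in cs]), np.hstack([rect(c,.004,.33,.47,-.38,-.04,1.15) for c in cs])]
cv2.imwrite("pics/p3.png",np.vstack(A))
E
```

```text
t 21.02 p [ 0.5797 -0.3202  0.1118] yaw -0.23 j6 1.07 F [-0.3 -0.  -1.5] w 0.0231 69.3
```

View pics/p3.png

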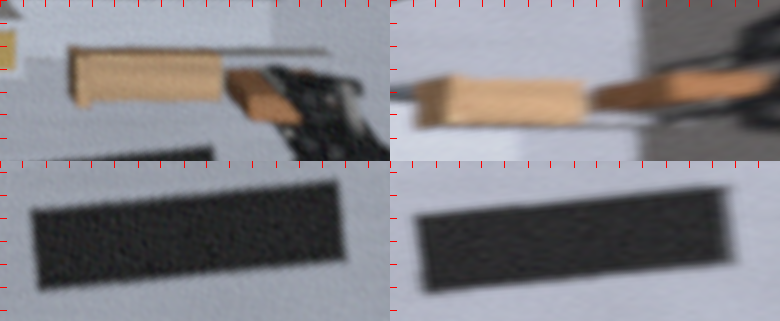

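Call:
{"method": "step_arm", "body": {
  "moves": [
    {"jaw":255,"dx":0,"dy":0,"dz":-20,"roll":0},
    {"jaw":255,"dx":0,"dy":0,"dz":-40,"roll":0},
    {"jaw":255,"dx":0,"dy":0,"dz":-55,"roll":0},
    {"jaw":255,"dx":0,"dy":0,"dz":-65,"roll":0},
    {"jaw":255,"dx":0,"dy":0,"dz":-70,"roll":0},
    {"jaw":255,"dx":0,"dy":0,"dz":-72,"roll":0},
    {"jaw":255,"dx":0,"dy":0,"dz":-73,"roll":0},
    {"jaw":255,"dx":0,"dy":0,"dz":-74,"roll":0},
    {"jaw":255,"dx":0,"dy":0,"dz":-74,"roll":0}
  ]
}}

```text
t: 21.87
ee_pos: [0.5819, -0.3207, 0.0391]
orientation: [0.001, 0.708, 0.706, 0.0]
contact_force: [-0.1, -0.1, -1.2]
grip_width: 0.0232
grasp_force: 69.5
```

```bash
python3 st.py
```

```text
t 21.87 p [ 0.5819 -0.3207  0.0391] yaw -0.2 j6 1.07 F [-0.1 -0.1 -1.2] w 0.0232 69.5
```

Call:
{"method": "step_arm", "body": {
  "moves": [
    {"jaw":255,"dx":0,"dy":5,"dz":-1,"roll":0},
    {"jaw":255,"dx":0,"dy":10,"dz":-1,"roll":0},
    {"jaw":255,"dx":0,"dy":15,"dz":-1,"roll":0},
    {"jaw":255,"dx":0,"dy":18,"dz":-1,"roll":0},
    {"jaw":255,"dx":0,"dy":21,"dz":-1,"roll":0},
    {"jaw":255,"dx":0.2,"dy":24,"dz":-1,"roll":0},
    {"jaw":255,"dx":0.4,"dy":27,"dz":-1,"roll":0},
    {"jaw":255,"dx":0.6,"dy":31,"dz":-1,"roll":0},
    {"jaw":255,"dx":0.8,"dy":35,"dz":-1,"roll":0},
    {"jaw":255,"dx":1,"dy":40,"dz":-1,"roll":0},
    {"jaw":255,"dx":1.2,"dy":45,"dz":-1,"roll":0},
    {"jaw":255,"dx":1.4,"dy":50,"dz":-1,"roll":0}
  ]
}}

```text
t: 22.87
ee_pos: [0.5826, -0.2699, 0.0373]
orientation: [-0.0, 0.708, 0.706, -0.0]
contact_force: [-0.7, -1.8, -1.2]
grip_width: 0.0231
grasp_force: 69.4
```

```bash
python3 st.py
```

```text
t 22.87 p [ 0.5826 -0.2699  0.0373] yaw -0.2 j6 1.14 F [-0.7 -1.8 -1.2] w 0.0231 69.4
```

Call:
{"method": "step_arm", "body": {
  "moves": [
    {"jaw":255,"dx":0.1,"dy":4,"dz":0,"roll":0},
    {"jaw":255,"dx":0.2,"dy":8,"dz":0,"roll":0},
    {"jaw":255,"dx":0.3,"dy":12,"dz":0,"roll":0},
    {"jaw":255,"dx":0.4,"dy":16,"dz":0,"roll":0},
    {"jaw":255,"dx":0.5,"dy":20,"dz":0,"roll":0},
    {"jaw":255,"dx":0.6,"dy":23,"dz":0,"roll":0},
    {"jaw":255,"dx":0.7,"dy":26,"dz":0,"roll":0},
    {"jaw":255,"dx":0.8,"dy":30,"dz":0,"roll":0},
    {"jaw":255,"dx":0.9,"dy":34,"dz":0,"roll":0},
    {"jaw":255,"dx":1,"dy":38,"dz":0,"roll":0},
    {"jaw":255,"dx":1.1,"dy":42,"dz":0,"roll":0},
    {"jaw":255,"dx":1.2,"dy":46,"dz":0,"roll":0}
  ]
}}

```text
t: 23.87
ee_pos: [0.5839, -0.224, 0.0373]
orientation: [-0.0, 0.708, 0.706, -0.0]
contact_force: [-1.1, -2.6, -2.1]
grip_width: 0.0228
grasp_force: 69.4
```

```bash
python3 st.py
python3 - <<'E'
from h import *
cs=[cam("scene"),cam("side")]
A=[np.hstack([rect(c,.064,.52,.66,-.30,.10,1) for c in cs]), np.hstack([c["image"][150:330,150:430,::-1] for c in cs])]
A[1]=cv2.resize(A[1],(800,257)); cv2.imwrite("pics/p4.png",np.vstack(A))
E
```

```text
t 23.87 p [ 0.5839 -0.224   0.0373] yaw -0.2 j6 1.21 F [-1.1 -2.6 -2.1] w 0.0228 69.4
```

View pics/p4.png

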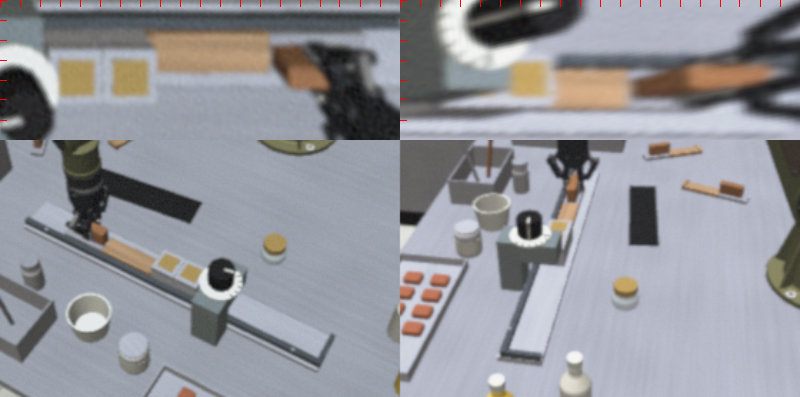

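The tins are touching and flush, with lids at (76,77) and (130,77), and the stick is square behind them. Keep feeding.

Call:
{"method": "step_arm", "body": {
  "moves": [
    {"jaw":255,"dx":0,"dy":4,"dz":0,"roll":0},
    {"jaw":255,"dx":0,"dy":8,"dz":0,"roll":0},
    {"jaw":255,"dx":0.1,"dy":12,"dz":0,"roll":0},
    {"jaw":255,"dx":0.1,"dy":16,"dz":0,"roll":0},
    {"jaw":255,"dx":0.2,"dy":20,"dz":0,"roll":0},
    {"jaw":255,"dx":0.2,"dy":24,"dz":0,"roll":0},
    {"jaw":255,"dx":0.2,"dy":28,"dz":0,"roll":0},
    {"jaw":255,"dx":0.3,"dy":32,"dz":0,"roll":0},
    {"jaw":255,"dx":0.3,"dy":36,"dz":0,"roll":0},
    {"jaw":255,"dx":0.3,"dy":40,"dz":0,"roll":0},
    {"jaw":255,"dx":0.4,"dy":44,"dz":0,"roll":0},
    {"jaw":255,"dx":0.4,"dy":48,"dz":0,"roll":0}
  ]
}}

```text
t: 24.97
ee_pos: [0.5844, -0.176, 0.0373]
orientation: [0.0, 0.708, 0.706, -0.0]
contact_force: [0.1, -1.7, -1.5]
grip_width: 0.0231
grasp_force: 69.4
```

```bash
python3 st.py
```

```text
t 24.97 p [ 0.5844 -0.176   0.0373] yaw -0.2 j6 1.28 F [ 0.1 -1.7 -1.5] w 0.0231 69.4
```

Call:
{"method": "step_arm", "body": {
  "moves": [
    {"jaw":255,"dx":0,"dy":4,"dz":0,"roll":0},
    {"jaw":255,"dx":0,"dy":8,"dz":0,"roll":0},
    {"jaw":255,"dx":0.1,"dy":12,"dz":0,"roll":0},
    {"jaw":255,"dx":0.1,"dy":16,"dz":0,"roll":0},
    {"jaw":255,"dx":0.2,"dy":20,"dz":0,"roll":0},
    {"jaw":255,"dx":0.2,"dy":24,"dz":0,"roll":0},
    {"jaw":255,"dx":0.2,"dy":28,"dz":0,"roll":0},
    {"jaw":255,"dx":0.3,"dy":32,"dz":0,"roll":0},
    {"jaw":255,"dx":0.3,"dy":36,"dz":0,"roll":0},
    {"jaw":255,"dx":0.3,"dy":40,"dz":0,"roll":0},
    {"jaw":255,"dx":0.4,"dy":44,"dz":0,"roll":0},
    {"jaw":255,"dx":0.4,"dy":48,"dz":0,"roll":0}
  ]
}}

```text
t: 25.97
ee_pos: [0.5847, -0.128, 0.0373]
orientation: [-0.0, 0.708, 0.706, -0.0]
contact_force: [-0.3, -2.6, -1.6]
grip_width: 0.0232
grasp_force: 69.5
```

```bash
python3 st.py
python3 - <<'E'
from h import *
cs=[cam("scene"),cam("side")]
A=[np.hstack([rect(c,.064,.52,.66,-.20,.20,1) for c in cs]), np.hstack([c["image"][150:330,150:430,::-1] for c in cs])]
A[1]=cv2.resize(A[1],(800,257)); cv2.imwrite("pics/p5.png",np.vstack(A))
E
```

```text
t 25.97 p [ 0.5847 -0.128   0.0373] yaw -0.2 j6 1.36 F [-0.3 -2.6 -1.6] w 0.0232 69.5
```

View pics/p5.png

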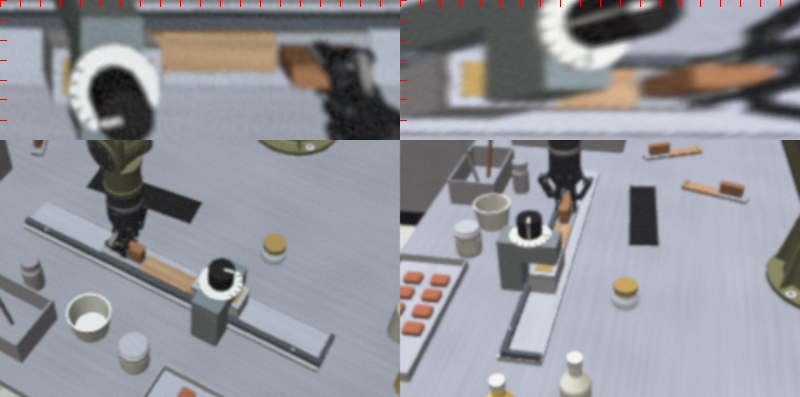

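The first tin is coming out past the head, square to the fence. Continue.

Call:
{"method": "step_arm", "body": {
  "moves": [
    {"jaw":255,"dx":0,"dy":4,"dz":0,"roll":0},
    {"jaw":255,"dx":0,"dy":8,"dz":0,"roll":0},
    {"jaw":255,"dx":0.1,"dy":12,"dz":0,"roll":0},
    {"jaw":255,"dx":0.1,"dy":16,"dz":0,"roll":0},
    {"jaw":255,"dx":0.2,"dy":20,"dz":0,"roll":0},
    {"jaw":255,"dx":0.2,"dy":24,"dz":0,"roll":0},
    {"jaw":255,"dx":0.2,"dy":28,"dz":0,"roll":0},
    {"jaw":255,"dx":0.3,"dy":32,"dz":0,"roll":0},
    {"jaw":255,"dx":0.3,"dy":36,"dz":0,"roll":0},
    {"jaw":255,"dx":0.3,"dy":40,"dz":0,"roll":0},
    {"jaw":255,"dx":0.4,"dy":44,"dz":0,"roll":0},
    {"jaw":255,"dx":0.4,"dy":48,"dz":0,"roll":0}
  ]
}}

```text
t: 27.07
ee_pos: [0.5851, -0.08, 0.0373]
orientation: [-0.0, 0.708, 0.706, -0.0]
contact_force: [-0.5, -2.0, -1.6]
grip_width: 0.0233
grasp_force: 69.4
```

```bash
python3 st.py
```

```text
t 27.07 p [ 0.5851 -0.08    0.0373] yaw -0.2 j6 1.44 F [-0.5 -2.  -1.6] w 0.0233 69.4
```

Call:
{"method": "step_arm", "body": {
  "moves": [
    {"jaw":255,"dx":0,"dy":4,"dz":0,"roll":0},
    {"jaw":255,"dx":0,"dy":8,"dz":0,"roll":0},
    {"jaw":255,"dx":0.1,"dy":12,"dz":0,"roll":0},
    {"jaw":255,"dx":0.1,"dy":16,"dz":0,"roll":0},
    {"jaw":255,"dx":0.2,"dy":20,"dz":0,"roll":0},
    {"jaw":255,"dx":0.2,"dy":24,"dz":0,"roll":0},
    {"jaw":255,"dx":0.2,"dy":28,"dz":0,"roll":0},
    {"jaw":255,"dx":0.3,"dy":32,"dz":0,"roll":0},
    {"jaw":255,"dx":0.3,"dy":36,"dz":0,"roll":0},
    {"jaw":255,"dx":0.3,"dy":40,"dz":0,"roll":0},
    {"jaw":255,"dx":0.4,"dy":44,"dz":0,"roll":0},
    {"jaw":255,"dx":0.4,"dy":48,"dz":0,"roll":0}
  ]
}}

```text
t: 28.07
ee_pos: [0.5854, -0.032, 0.0372]
orientation: [-0.0, 0.708, 0.706, -0.0]
contact_force: [-0.7, -2.9, -1.6]
grip_width: 0.023
grasp_force: 69.4
```

```bash
python3 st.py
python3 - <<'E'
from h import *
cs=[cam("scene"),cam("side")]
A=[np.hstack([rect(c,.064,.52,.66,-.06,.34,1) for c in cs]), np.hstack([c["image"][150:330,150:430,::-1] for c in cs])]
A[1]=cv2.resize(A[1],(800,257)); cv2.imwrite("pics/p6.png",np.vstack(A))
E
```

```text
t 28.07 p [ 0.5854 -0.032   0.0372] yaw -0.2 j6 1.52 F [-0.7 -2.9 -1.6] w 0.023 69.4
```

View pics/p6.png

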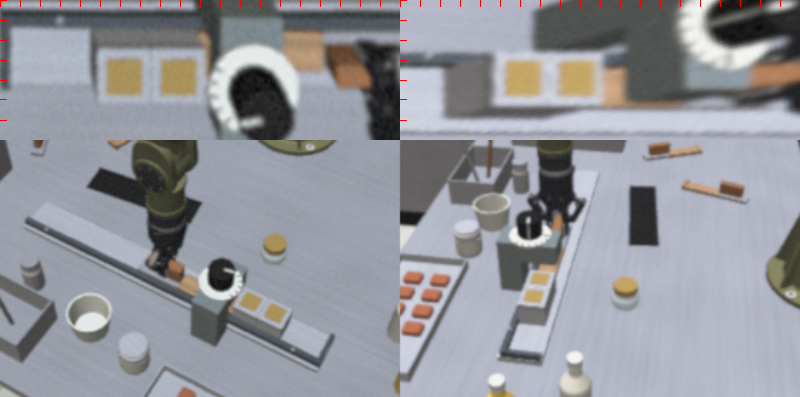

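Both tins are out, with lids at (124,77) and (178,77), but the rear face is only level with the head's end. I'll push 16 mm more, then withdraw straight back.

Call:
{"method": "step_arm", "body": {
  "moves": [
    {"jaw":255,"dx":0,"dy":4,"dz":0,"roll":0},
    {"jaw":255,"dx":0,"dy":8,"dz":0,"roll":0},
    {"jaw":255,"dx":0.1,"dy":12,"dz":0,"roll":0},
    {"jaw":255,"dx":0.1,"dy":14,"dz":0,"roll":0},
    {"jaw":255,"dx":0.2,"dy":16,"dz":0,"roll":0},
    {"jaw":255,"dx":0.2,"dy":16,"dz":0,"roll":0},
    {"jaw":255,"dx":0,"dy":14,"dz":0,"roll":0},
    {"jaw":255,"dx":-1,"dy":5,"dz":0,"roll":0},
    {"jaw":255,"dx":-2,"dy":-15,"dz":0,"roll":0},
    {"jaw":255,"dx":-2,"dy":-40,"dz":0,"roll":0},
    {"jaw":255,"dx":-2,"dy":-70,"dz":0,"roll":0},
    {"jaw":255,"dx":-2,"dy":-100,"dz":0,"roll":0}
  ]
}}

```text
t: 29.17
ee_pos: [0.5833, -0.1338, 0.0373]
orientation: [-0.0, 0.708, 0.706, 0.0]
contact_force: [-0.1, -0.1, -2.2]
grip_width: 0.0233
grasp_force: 69.3
```

Call:
{"method": "step_arm", "body": {
  "moves": [
    {"jaw":255,"dx":0,"dy":-30,"dz":0,"roll":0},
    {"jaw":255,"dx":0,"dy":-65,"dz":0,"roll":0},
    {"jaw":255,"dx":0,"dy":-100,"dz":0,"roll":0},
    {"jaw":255,"dx":0,"dy":-125,"dz":10,"roll":0},
    {"jaw":255,"dx":0,"dy":-125,"dz":35,"roll":0},
    {"jaw":255,"dx":-20,"dy":-125,"dz":60,"roll":0.03},
    {"jaw":255,"dx":-50,"dy":-125,"dz":70,"roll":0.06},
    {"jaw":255,"dx":-85,"dy":-125,"dz":70,"roll":0.09},
    {"jaw":255,"dx":-120,"dy":-125,"dz":70,"roll":0.108},
    {"jaw":255,"dx":-150,"dy":-125,"dz":70,"roll":0.108},
    {"jaw":255,"dx":-165,"dy":-125,"dz":70,"roll":0.108},
    {"jaw":255,"dx":-173,"dy":-125,"dz":70,"roll":0.108}
  ]
}}

```text
t: 30.17
ee_pos: [0.4076, -0.2573, 0.1072]
orientation: [-0.001, 0.67, 0.742, -0.0]
contact_force: [-0.7, -0.6, -1.8]
grip_width: 0.0234
grasp_force: 69.6
```

```bash
python3 st.py
python3 - <<'E'
from h import *
cs=[cam("scene"),cam("side")]
for n,c in zip(("scene","side"),cs): np.savez(n+"7.npz",**c)
A=[np.hstack([rect(c,.064,.52,.66,-.06,.34,1) for c in cs]),np.hstack([rect(c,.09,.32,.48,-.42,-.02,1) for c in cs])]
cv2.imwrite("pics/p7.png",np.vstack(A))
E
```

```text
t 30.17 p [ 0.4076 -0.2573  0.1072] yaw 5.88 j6 0.9 F [-0.7 -0.6 -1.8] w 0.0234 69.6Traceback (most recent call last):
  File "<stdin>", line 5, in <module>
    return _nx.concatenate(arrs, 0, dtype=dtype, casting=casting)
           ~~~~~~~~~~~~~~~^^^^^^^^^^^^^^^^^^^^^^^^^^^^^^^^^^^^^^^
ValueError: all the input array dimensions except for the concatenation axis must match exactly, but along dimension 1, the array at index 0 has size 800 and the array at index 1 has size 798
```

Run:
```python
from h import *
for n in("scene","side"):
    c=dict(np.load(n+"7.npz")); im=rect(c,.064,.52,.66,.08,.34,3)
    hsv=cv2.cvtColor(im,cv2.COLOR_BGR2HSV); m=cv2.inRange(hsv,(15,70,100),(30,255,255))
    m=cv2.morphologyEx(m,cv2.MORPH_OPEN,np.ones((7,7)))
    for k in cv2.findContours(m,0,2)[0]:
        if cv2.contourArea(k)>2000:
            (u,v),wh,a=cv2.minAreaRect(k); print(n,"x %.4f y %.4f"%(.66-v/3000,.34-u/3000),np.round(wh,0),round(a,1))
# stick handle + blade orange/wood in cloud
w=[];col=[]
for n in("scene","side"):
    c=dict(np.load(n+"7.npz")); p=cloud(c).reshape(-1,3); hs=cv2.cvtColor(c["image"],cv2.COLOR_RGB2HSV).reshape(-1,3)
    k=np.isfinite(p[:,0])&(hs[:,1]>70)&(hs[:,0]<22)&(hs[:,2]>90)&(abs(p[:,0]-.4)<.06)&(p[:,1]<-.02)&(p[:,1]>-.4)&(p[:,2]>.05)
    p=p[k]; b=p[(abs(p[:,2]-.1)<.012)&(p[:,1]>-.2)]; print(n,len(b),b.mean(0),cv2.minAreaRect((b[:,:2]*1000).astype(np.float32)))
```

```text
scene x 0.5827 y 0.1778 [98. 99.] 90.0
scene x 0.5830 y 0.2318 [100.  99.] 90.0
side x 0.5817 y 0.1783 [98. 98.] 90.0
side x 0.5820 y 0.2322 [ 99. 100.] -0.0
scene 335 [ 0.40019627 -0.14336006  0.097139  ] ((398.1956481933594, -146.13345336914062), (44.892093658447266, 110.2663345336914), 5.620754718780518)
side 227 [ 0.39387367 -0.13491954  0.09725133] ((393.6825256347656, -143.49185180664062), (39.396141052246094, 113.3465576171875), 5.308768272399902)
```

Call:
{"method": "step_arm", "body": {
  "moves": [
    {"jaw":255,"dx":1.5,"dy":1.5,"dz":-20,"roll":0},
    {"jaw":255,"dx":1.5,"dy":1.5,"dz":-40,"roll":0},
    {"jaw":255,"dx":1.5,"dy":1.5,"dz":-58,"roll":0},
    {"jaw":255,"dx":1.5,"dy":1.5,"dz":-70,"roll":0},
    {"jaw":255,"dx":1.5,"dy":1.5,"dz":-76,"roll":0},
    {"jaw":255,"dx":1.5,"dy":1.5,"dz":-78,"roll":0},
    {"jaw":255,"dx":1.5,"dy":1.5,"dz":-78,"roll":0},
    {"jaw":255,"dx":1.5,"dy":1.5,"dz":-78,"roll":0}
  ]
}}

```text
t: 30.93
ee_pos: [0.4131, -0.2563, 0.0299]
orientation: [0.001, 0.669, 0.743, 0.0]
contact_force: [-0.2, -0.9, -2.0]
grip_width: 0.0229
grasp_force: 69.5
```

```bash
python3 st.py
```

```text
t 30.93 p [ 0.4131 -0.2563  0.0299] yaw 6.0 j6 0.91 F [-0.2 -0.9 -2. ] w 0.0229 69.5
```

Call:
{"method": "step_arm", "body": {
  "moves": [
    {"jaw":255,"dx":-2,"dy":0,"dz":0,"roll":0},
    {"jaw":255,"dx":-3.5,"dy":0.5,"dz":0,"roll":-0.005},
    {"jaw":255,"dx":-3.5,"dy":0.5,"dz":-1,"roll":-0.005},
    {"jaw":255,"dx":-3.5,"dy":0.5,"dz":-2,"roll":-0.005},
    {"jaw":255,"dx":-3.5,"dy":0.5,"dz":-2,"roll":-0.005}
  ]
}}

```text
t: 31.35
ee_pos: [0.4087, -0.2556, 0.0281]
orientation: [0.0, 0.671, 0.741, 0.0]
contact_force: [-1.2, 0.7, 5.8]
grip_width: 0.0232
grasp_force: 70.5
```

```bash
python3 st.py
```

```text
t 31.35 p [ 0.4087 -0.2556  0.0281] yaw 5.69 j6 0.91 F [-1.2  0.7  5.8] w 0.0232 70.5
```

Call:
{"method": "step_arm", "body": {
  "moves": [
    {"jaw":0,"dx":0,"dy":0,"dz":0,"roll":0},
    {"jaw":0,"dx":0,"dy":0,"dz":0,"roll":0},
    {"jaw":0,"dx":0,"dy":0,"dz":0,"roll":0},
    {"jaw":0,"dx":0,"dy":0,"dz":0,"roll":0},
    {"jaw":0,"dx":0,"dy":0,"dz":0,"roll":0},
    {"jaw":0,"dx":0,"dy":0,"dz":30,"roll":0},
    {"jaw":0,"dx":0,"dy":0,"dz":70,"roll":0},
    {"jaw":0,"dx":0,"dy":0,"dz":110,"roll":0},
    {"jaw":0,"dx":10,"dy":20,"dz":150,"roll":-0.03},
    {"jaw":0,"dx":20,"dy":55,"dz":185,"roll":-0.06},
    {"jaw":0,"dx":30,"dy":90,"dz":205,"roll":-0.1},
    {"jaw":0,"dx":40,"dy":125,"dz":205,"roll":-0.1}
  ],
  "squeeze": 30
}}

```text
t: 32.35
ee_pos: [0.4493, -0.136, 0.2359]
orientation: [0.003, 0.709, 0.705, 0.001]
contact_force: [1.2, -0.7, -0.2]
grip_width: 0.085
grasp_force: 0.0
```

Call:
{"method": "step_arm", "body": {
  "moves": [
    {"jaw":0,"dx":0,"dy":35,"dz":0,"roll":0},
    {"jaw":0,"dx":0,"dy":75,"dz":0,"roll":0},
    {"jaw":0,"dx":0,"dy":115,"dz":0,"roll":0},
    {"jaw":0,"dx":0,"dy":150,"dz":0,"roll":0},
    {"jaw":0,"dx":0,"dy":180,"dz":0,"roll":0},
    {"jaw":0,"dx":0,"dy":180,"dz":0,"roll":0},
    {"jaw":0,"dx":0,"dy":180,"dz":0,"roll":0}
  ]
}}

```text
t: 32.93
ee_pos: [0.4469, 0.0457, 0.2315]
orientation: [0.0, 0.706, 0.708, -0.0]
contact_force: [0.3, -0.5, -0.4]
grip_width: 0.0855
grasp_force: 0.0
```

```bash
python3 st.py
python3 - <<'E'
from h import *
P=[]
for n in("scene","side"):
    c=cam(n); p=cloud(c).reshape(-1,3); hs=cv2.cvtColor(c["image"],cv2.COLOR_RGB2HSV).reshape(-1,3)
    k=np.isfinite(p[:,0])&(hs[:,1]>70)&(hs[:,0]<22)&(hs[:,2]>90)&(abs(p[:,0]-.4)<.06)&(p[:,1]<-.02)&(p[:,1]>-.32)
    p=p[k]; b=p[(p[:,2]<.028)&(p[:,1]>-.22)]; h=p[p[:,2]>.052]
    for q in(b,h): print(n,len(q),q.mean(0).round(4),np.round(cv2.minAreaRect((q[:,:2]*1000).astype(np.float32))[0],1),cv2.minAreaRect((q[:,:2]*1000).astype(np.float32))[1:])
    im=rect(c,.064,.52,.66,.08,.34,3)
    m=cv2.inRange(cv2.cvtColor(im,cv2.COLOR_BGR2HSV),(15,70,100),(30,255,255)); m=cv2.morphologyEx(m,cv2.MORPH_OPEN,np.ones((7,7)))
    for t in cv2.findContours(m,0,2)[0]:
        if cv2.contourArea(t)>2000: (u,v),wh,a=cv2.minAreaRect(t); print(n,"x %.4f y %.4f"%(.66-v/3000,.34-u/3000),round(a,1))
E
```

```text
t 32.93 p [0.4469 0.0457 0.2315] yaw 0.18 j6 1.67 F [ 0.3 -0.5 -0.4] w 0.0855 0.0
scene 414 [ 0.4022 -0.1517  0.017 ] [ 400.8 -154.7] ((54.304256439208984, 131.7264404296875), 10.742867469787598)
scene 137 [ 0.413  -0.2562  0.0587] [ 412.4 -256.9] ((25.34747886657715, 77.4090805053711), 4.615650653839111)
scene x 0.5828 y 0.1778 90.0
scene x 0.5830 y 0.2318 90.0
side 290 [ 0.3959 -0.1418  0.0172] [ 395.1 -151.9] ((44.89345932006836, 137.3435516357422), 5.739679336547852)
side 60 [ 0.4054 -0.2447  0.0594] [ 405.6 -248.6] ((18.092918395996094, 75.0335922241211), 4.780432224273682)
side x 0.5817 y 0.1783 90.0
side x 0.5820 y 0.2322 90.0
```

Call:
{"method": "step_arm", "body": {
  "moves": [
    {"jaw":0,"dx":30,"dy":15,"dz":0,"roll":0},
    {"jaw":0,"dx":65,"dy":30,"dz":0,"roll":0},
    {"jaw":0,"dx":100,"dy":45,"dz":0,"roll":0},
    {"jaw":0,"dx":135,"dy":61,"dz":0,"roll":0},
    {"jaw":0,"dx":160,"dy":61,"dz":0,"roll":0},
    {"jaw":0,"dx":166.5,"dy":61,"dz":0,"roll":0},
    {"jaw":0,"dx":166.5,"dy":61,"dz":-30,"roll":0},
    {"jaw":0,"dx":166.5,"dy":61,"dz":-60,"roll":0},
    {"jaw":0,"dx":166.5,"dy":61,"dz":-82,"roll":0},
    {"jaw":0,"dx":166.5,"dy":61,"dz":-92,"roll":0},
    {"jaw":0,"dx":166.5,"dy":61,"dz":-92,"roll":0},
    {"jaw":0,"dx":166.5,"dy":61,"dz":-92,"roll":0}
  ]
}}

```text
t: 34.03
ee_pos: [0.6134, 0.1043, 0.1399]
orientation: [-0.0, 0.708, 0.706, -0.0]
contact_force: [0.1, -0.2, 1.0]
grip_width: 0.0851
grasp_force: 0.0
```

Call:
{"method": "step_arm", "body": {
  "moves": [
    {"jaw":255,"dx":0,"dy":0,"dz":0,"roll":0},
    {"jaw":255,"dx":0,"dy":0,"dz":0,"roll":0},
    {"jaw":255,"dx":0,"dy":0,"dz":0,"roll":0},
    {"jaw":255,"dx":0,"dy":0,"dz":0,"roll":0},
    {"jaw":255,"dx":0,"dy":0,"dz":0,"roll":0},
    {"jaw":255,"dx":0,"dy":0,"dz":0,"roll":0},
    {"jaw":255,"dx":0,"dy":0,"dz":0,"roll":0},
    {"jaw":255,"dx":0,"dy":0,"dz":0,"roll":0}
  ]
}}

```text
t: 34.7
ee_pos: [0.6131, 0.1054, 0.1414]
orientation: [0.0, 0.707, 0.707, 0.0]
contact_force: [-6.0, -0.6, 8.2]
grip_width: 0.0511
grasp_force: 31.2
```

```bash
python3 st.py
```

```text
t 34.7 p [0.6131 0.1054 0.1414] yaw -0.01 j6 1.74 F [-6.  -0.6  8.2] w 0.0511 31.2
```

Call:
{"method": "step_arm", "body": {
  "moves": [
    {"jaw":255,"dx":1,"dy":0,"dz":1,"roll":0.1},
    {"jaw":255,"dx":1,"dy":0,"dz":1,"roll":0.2},
    {"jaw":255,"dx":1,"dy":0,"dz":1,"roll":0.3},
    {"jaw":255,"dx":1,"dy":0,"dz":1,"roll":0.4},
    {"jaw":255,"dx":1,"dy":0,"dz":1,"roll":0.5},
    {"jaw":255,"dx":1,"dy":0,"dz":1,"roll":0.6},
    {"jaw":255,"dx":1,"dy":0,"dz":1,"roll":0.7},
    {"jaw":255,"dx":1,"dy":0,"dz":1,"roll":0.8},
    {"jaw":255,"dx":1,"dy":0,"dz":1,"roll":0.9},
    {"jaw":255,"dx":1,"dy":0,"dz":1,"roll":1.0},
    {"jaw":255,"dx":1,"dy":0,"dz":1,"roll":1.1},
    {"jaw":255,"dx":1,"dy":0,"dz":1,"roll":1.2}
  ]
}}

```text
t: 35.7
ee_pos: [0.6133, 0.1057, 0.1415]
orientation: [-0.001, 0.182, 0.983, 0.0]
contact_force: [-5.3, 0.1, 4.1]
grip_width: 0.051
grasp_force: 31.8
```

Call:
{"method": "step_arm", "body": {
  "moves": [
    {"jaw":255,"dx":0,"dy":0,"dz":0,"roll":0.1},
    {"jaw":255,"dx":0,"dy":0,"dz":0,"roll":0.19},
    {"jaw":255,"dx":0,"dy":0,"dz":0,"roll":0.19},
    {"jaw":255,"dx":0,"dy":0,"dz":0,"roll":0.19}
  ]
}}

```text
t: 36.03
ee_pos: [0.6133, 0.1057, 0.1414]
orientation: [-0.001, 0.09, 0.996, 0.0]
contact_force: [-5.8, 0.4, 3.9]
grip_width: 0.0508
grasp_force: 31.9
```

```bash
python3 st.py
```

```text
t 36.03 p [0.6133 0.1057 0.1414] yaw 79.66 j6 0.35 F [-5.8  0.4  3.9] w 0.0508 31.9
```

Release, rise well clear, and look.

Call:
{"method": "step_arm", "body": {
  "moves": [
    {"jaw":0,"dx":0,"dy":0,"dz":0,"roll":0},
    {"jaw":0,"dx":0,"dy":0,"dz":0,"roll":0},
    {"jaw":0,"dx":0,"dy":0,"dz":0,"roll":0},
    {"jaw":0,"dx":0,"dy":0,"dz":0,"roll":0},
    {"jaw":0,"dx":0,"dy":0,"dz":0,"roll":0},
    {"jaw":0,"dx":0,"dy":0,"dz":30,"roll":0},
    {"jaw":0,"dx":0,"dy":0,"dz":70,"roll":0},
    {"jaw":0,"dx":-20,"dy":0,"dz":100,"roll":0},
    {"jaw":0,"dx":-60,"dy":0,"dz":110,"roll":0},
    {"jaw":0,"dx":-100,"dy":0,"dz":110,"roll":0},
    {"jaw":0,"dx":-140,"dy":0,"dz":110,"roll":0},
    {"jaw":0,"dx":-170,"dy":0,"dz":110,"roll":0}
  ]
}}

```text
t: 37.03
ee_pos: [0.4419, 0.1051, 0.2508]
orientation: [-0.0, 0.091, 0.996, 0.0]
contact_force: [-0.0, 0.5, 0.5]
grip_width: 0.0851
grasp_force: 0.0
```

Call:
{"method": "step_arm", "body": {
  "moves": [
    {"jaw":0,"dx":-10,"dy":0,"dz":0,"roll":0},
    {"jaw":0,"dx":-10,"dy":0,"dz":0,"roll":0}
  ]
}}

```text
t: 37.2
ee_pos: [0.4326, 0.1053, 0.2511]
orientation: [0.0, 0.09, 0.996, 0.0]
contact_force: [1.8, -0.4, 0.3]
grip_width: 0.0854
grasp_force: 0.0
```

Run:
```python
from h import *
cs=[cam("scene"),cam("side")]
f=lambda im,w,h:cv2.resize(im,(w,h),interpolation=cv2.INTER_CUBIC)
A=[np.hstack([f(rect(c,.175,.55,.67,.04,.17,3),400,370) for c in cs]),
   np.hstack([f(rect(c,.010,.34,.46,-.36,-.04,1.25),400,150) for c in cs])]
cv2.imwrite("pics/end.png",np.vstack(A))
```

View pics/end.png

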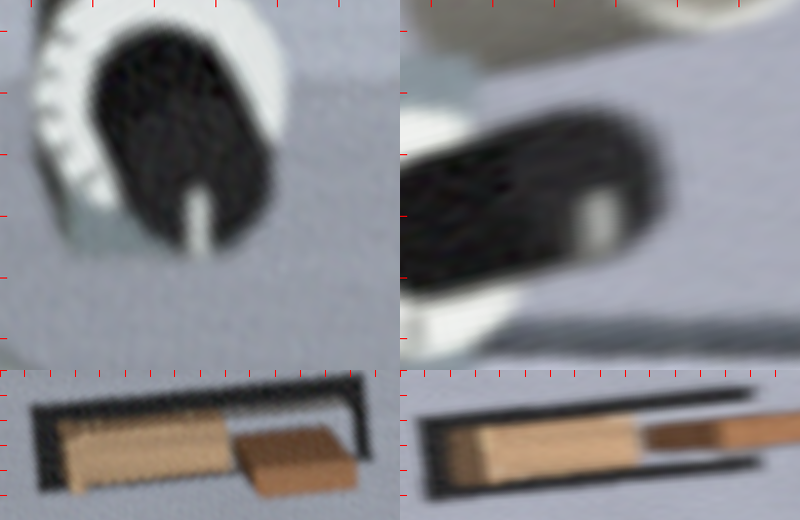

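The collar line points straight to −x, so it reads 0. The stick lies parallel on its mat with even margins, and the last reading had the tins past the head and flush. Handing in.

```bash
python3 -c "
from cell import robot
print(robot.close_job())"
```

```text
the job is handed in; nothing more can be done
None
```

I handed the job in at about 37 s of the 208 s allowed: both tins (only two were present) stand past the head and flush with the fence, the push stick is back along the middle of its mat, and the collar, set to 4 for the feed, is back at 0; the hand-in returned no verdict.

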